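# Shut and latch the instrument transport box

### The arm

A 6-joint arm with a two-finger parallel gripper is mounted at the origin on the work surface. World frame = base frame: x ahead of the robot, y to its left, z up, the work surface at z = 0. Lengths are in m, angles in rad, forces in N, time in s.
With the tool pointing down it reaches from about 0.35 to 0.85 m from the base axis. Payload 8.1 kg.
Tool frame: the origin (TCP) lies at the very end of the fingers, on their centre line; the grasp point (between the pads) lies 19 mm behind it (grasp_offset is the distance from the TCP to the grasp point, in m); z points along the fingers, y is the direction in which the jaws open and shut (so a half turn about z gives the same grasp; the last joint's range is limited). The gripper opens to 93 mm and grips with 3 to 60 N. Pads are 15 mm wide; open, the fingers measure 128 mm over their backs; the gripper's body (75 mm by 188 mm) begins 65 mm behind the grasp point.
Start: joints at [1.023, 0.13, 1.488, -0, 1.523, -0.085], TCP at [0.268, 0.537, 0.219] pointing down, gripper open.
Joint ranges: [-2.96, 2.96], [-0.89, 2.26], [0.02, 2.5], [-1.34, 4.48], [0, 2.73], [-2.66, 2.66]. Speed limits (rad/s): [2.39, 2.39, 2.79, 3.14, 3.14, 3.14].

### API

Orientations are given as a rotation vector (axis times angle).
In Python, from plant import read_state, read_camera, close_job, search_frame, masks_of, grasp_offset gives the robot as it stands.
- The arm moves only by the tool drive_tool, never from a script. Its argument "plan" is a list of rows, each an object with "claw": the closure, from 0 (fully open) to 1 (shut); "linear": the shift along the tool's x, y, z in cm, a list of three; "angular": the turn, a rotation vector about the tool's x, y, z in degrees, a list of three. In form: [{"claw": claw, "linear": [tx, ty, tz], "angular": [ax, ay, az]}, ...]. A call has 1 to 12 rows; each row shifts and turns the commanded pose from where the row before left it, along the tool's axes as they then stand; what a row does not reach is not made up. A row lasts 1/8 s, in which the tool goes at most 62.5 mm and 10.7 degrees, less where a joint would pass 70% of its speed; a pose out of reach is approached as far as the arm can. A call is refused whole if a number of a shift passes 6.25 or a number of a turn 10.7, either way. A call with a gripper value outside its range is refused whole. The fingers move at their own pace and stop on an object; "newtons" is the grip in N (left out, the last holds). Time passes only in rows, so rows that do not move let the fingers close. It gives the time, the measured TCP pose, the force and the opening at its end, in the units of the state.
- read_state(): the state, without advancing time (a new reading comes with each control period).
- read_camera(name): name is "scene" or "top" or "wrist"; returns a dict with "pixels" (384x512x3 uint8, red, green, blue), "K" (3x3 intrinsics, pixels), "D" ([k1, k2, p1, p2, k3] as OpenCV has them; the pictures are not rectified), "xyz" and "attitude" of the camera in the world. Camera axes: x right, y up, looking along -z (the intrinsics and any distortion apply to the point x, -y, -z); pixel columns grow to the right and rows downward; lengths in m; the calibration is good to about 2 mm. A picture is of the moment at which its call begins. There is no depth.
- close_job(): hands the job in, once; it reports no verdict.
Trained networks look in a picture, given as the dict that the camera call returned (one of the last four; its "shot" number tells which), for a name from the list of things; names that differ only in an ending like _2 or _b are one class to them, and where a whole thing is asked for, a point or a joint stands for the part that bears it (a point fixed in the world has none). Each returns a list of dicts, best first, with "p" (0 to 1); they miss things now and then, are a little off and sometimes report something else, mostly with a low value. They report only what shows in the picture. A call takes as long as a camera call.
- search_frame(picture, label): "at" ([x, y, z] in m, in world coordinates, good to about 4 mm: the middle of the surface that is visible of it).
- masks_of(picture, label): "mask" (384x512 bool, what is visible of it).
The state is a dict: "t": time; "q": joint angles; "dq": joint speeds; "joint_torque": joint torques, N m; "tool_pos": TCP position; "orientation": TCP orientation; "force": force on the tool from outside, world axes, zero at the start; "wrist_torque": the same for the moment, N m; "opening": finger opening in m.
Only numpy, scipy, OpenCV 4.12 (cv2) and the standard library are available. Lean on these libraries where they do the work, as an engineer would, in place of code of your own. Each camera call takes 0.05 s, during which the arm holds its last target.

### The job

The box of used instruments is ready to be carried away: fold its lid down until it lies shut on the rim, then take the latch lever by its upright knob and swing it slowly round over the lid, so that it rides up the ramp of the catch plate and drops fully down into the notch behind it. Feel for the notch and stop there; do not force the lever against the end stop. Let go with the lever down in its notch, and leave the other things on the counter alone.

Things in the scene. Friction and masses are not known exactly. Their poses are not given: they have to be found in the camera images.
- tub: cream plastic instrument transport box, fixed; outside 190 mm (its x) by 300 mm (its y), rim 100 mm high. Origin: centre of its underside, on the counter. x axis level, from the hinge side (robot side) to the latch side; z up. The lid's hinge line runs along y at x = -98 mm, z = 103 mm
- lid_hinge (a joint): angle of the lid in rad: 0 shut on the rim, growing as it opens upwards about the hinge line, towards the robot (1.57 would be upright). Stiff hinge: the lid stays at any angle; it takes 2 to 6 N near the free edge to swing it down
- lid: flat cream lid, 196 mm from hinge to free edge, 304 mm wide, 8 mm thick. Origin: middle of the hinge line, on its underside; x axis towards the free edge, z out of the outer face (up when shut). Shut, its top is 111 mm above the counter. In the middle of its free edge it carries the steel catch plate; take no hold there
- lid_push (a point): a bare spot on the lid's outer face (top surface when shut), 175 mm from the hinge line and 90 mm to the side of the lid's middle (lid y = -90 mm): a good place to push the lid down
- pillar (a point): foot of the upright latch pillar's axis in the plane of the shut lid's top (111 mm up), at x = +115 mm, y = 0 of the tub. On an arc of 55 mm radius about it lies the catch plate, a steel strip 14 mm wide: in the direction in which the lever swings in, a ramp rising 10 mm, a short flat crest, the notch (8 mm long, floor 7 mm under the crest), an end stop 22 mm high. Pillar top: 175 mm up
- spindle (a joint): turn of the lever about the pillar in rad, counter-clockwise from above: at 0 it lies outside the lid (towards the tub's +y); at 1.57 it would point in over the lid (tub's -x). It meets the ramp somewhere from 0.40 to 0.83, climbs for about 0.5 rad, crosses the crest in 0.12 and drops. The catch plate is adjustable, so its place differs: the lever seats somewhere from 1.06 to 1.51, with 0.03 rad of play
- lever: steel latch lever: bar 14 mm wide, 6 thick, 102 long; a round nose under it, 55 mm from the pillar, rides the catch plate. Origin: on the pillar's axis, 132 mm up; y axis towards the knob. It can slide up the pillar against a spring (13 N when down, 19 N on the crest), rising 8 mm: keep fingertips 15 mm off the bar; a tight grip stops it rising and dropping. Turning takes 4 to 10 N at the knob
- knob (a point): centre of the upright black knob on the lever's end: a cylinder 18 mm across and 44 mm tall, 95 mm from the pillar's axis. The centre is 163 mm above the counter with the lever down outside the lid (knob from 141 to 185 mm, the bar's top at 141 mm), 170 to 172 mm on the crest, 163 to 165 mm when seated in the notch. Swing it slowly, under about 80 mm/s: faster, it strikes the ramp hard
- soap: white soap bottle with a pump head, 62 mm across, 167 mm tall; leave alone. Origin: centre of its underside
- dish: round steel dish, 110 mm across, 45 mm high; leave alone. Origin: centre of its underside
- cassette: closed flat aluminium instrument cassette, 130 x 90 x 30 mm; leave alone. Origin: centre of its underside

How it is judged:
On the way, in this order (a step that is already met when the one before it is completed fails the run):
1. the lid lies shut, with the lever still swung clear of it (value of joint lid_hinge below 0.02 rad and value of joint spindle below 0.4 rad), for 0.1 s.
2. the lever has climbed the ramp of the catch plate, the lid shut under it (value of joint lid_hinge below 0.03 rad and height (world z) of knob above 0.168 m).
At the end, for the whole second after the job is handed in: the lid is shut (hinge under 0.02 rad) and the lever is at rest down in the notch behind the crest (turned more than 1.02 rad, knob centre under 166.5 mm above the counter, that is within about 2 mm of the notch floor) (value of joint lid_hinge below 0.02 rad and value of joint spindle above 1.02 rad and height (world z) of knob below 0.1665 m and linear speed of lever below 0.02 m/s); the robot touches nothing.
It fails at once if the lever is forced: it presses on the lid and its catch plate with more than 45 N (about 17 N sideways at the knob against the end stop) (contact force between lever and lid above 45 N).
It fails at once if a bystander is pushed away (more than 30 mm) (distance of any of soap, dish, cassette from where it was at the start of the episode above 0.03 m).
It also fails if it takes over 70 s, if anything falls off the work surface, if the arm or the gripper's body presses on something with over 40 N, if the wrist force passes 120 N, or if a joint passes its speed limit or range.

## Working session

There is one attempt and no reset: what is moved stays moved. The work goes in short steps, Python scripts to look and compute and a tool call to move; the robot and the scene stay as the last step left them, time stands still between calls to the robot, and variables do not carry over. Pictures are saved under pics/ and viewed, and the job is handed in when it is done.

Besides the shell and the picture viewer there is one more tool, called after ">>>" as name(argument=value, ...), one argument or row to a line, values as JSON. drive_tool: Moves the arm, as the interface text tells. Its arguments: {"type":"object","properties":{"plan":{"type":"array"},"newtons":{"type":"number"}},"required":["plan"]}

```bash
ls; mkdir -p pics
python3 - <<'E'
from plant import *
import cv2
s=read_state();print(s, grasp_offset)
for n in ["scene","top","wrist"]:
    c=read_camera(n);cv2.imwrite(f"pics/{n}0.png",c["pixels"][:,:,::-1])
    print(n,c["xyz"],c["attitude"],c["K"],c["D"])
    for l in ["tub","lid","lid_push","pillar","lever","knob","soap","dish","cassette"]:
        try:
            r=search_frame(c,l);print(l,[(x["p"],x["at"]) for x in r[:2]])
        except Exception as e: print(l,e)
print(read_state()["t"])
E
```

```text
pics
{'t': 0.0, 'q': array([ 1.02260498e+00,  1.31152862e-01,  1.48929343e+00,  3.12135328e-05,
        1.52301133e+00, -8.54100447e-02]), 'dq': array([ 0.00027262, -0.00023865,  0.00099   , -0.00021329,  0.0005081 ,
       -0.00182029]), 'joint_torque': array([ 3.75452203e-06, -5.59862101e+01, -4.91750264e+01,  7.69929565e-02,
        3.55582440e-02, -2.10475346e-04]), 'tool_pos': array([0.2675338 , 0.53640296, 0.21758465]), 'orientation': array([-7.20327648e-01, -3.05726816e+00,  2.76790168e-03]), 'force': array([-0.08560695,  0.29927439,  0.30655063]), 'wrist_torque': array([ 0.02019175, -0.01846291, -0.00527902]), 'opening': 0.09279252646279276} 0.0188
scene [ 0.89379421 -0.69304804  0.95548061] [0.74080205 0.19179782 0.42362371] [[350.88111962   0.         259.36323795]
 [  0.         350.88111962 192.46864953]
 [  0.           0.           1.        ]] [0.00635605 0.         0.         0.         0.        ]
tub [(0.95, [0.488, 0.0022, 0.0552])]
lid [(0.77, [0.4704, -0.0085, 0.2387])]
lid_push [(0.82, [0.4742, -0.01, 0.2332])]
pillar [(0.66, [0.4976, 0.0046, 0.0576]), (0.31, [0
[... 648 characters left out ...]
 0.1417])]
lever [(0.66, [0.6284, 0.0643, 0.1437])]
knob [(0.49, [0.6244, 0.0653, 0.1442])]
soap [(0.74, [0.634, 0.0526, 0.1403]), (0.69, [0.4403, -0.3602, 0.1076])]
dish [(0.63, [0.4973, 0.4316, 0.0178])]
cassette [(0.72, [0.6548, -0.3823, 0.0277]), (0.18, [0.6241, 0.0623, 0.1427])]
wrist [0.20138992 0.57065692 0.38448172] [-0.24421763 -0.15206497  1.1006815 ] [[300.74438347   0.         254.40085602]
 [  0.         300.74438347 194.31858524]
 [  0.           0.           1.        ]] [-0.03646022  0.          0.          0.          0.        ]
tub []
lid []
lid_push [(0.74, [0.4936, 0.4201, 0.0151])]
pillar []
lever []
knob []
soap []
dish [(0.95, [0.4917, 0.422, 0.0143])]
cassette []
1.5
```

```bash
python3 -c "
import cv2,numpy as np
for n in ['scene','top']:
    a=cv2.imread(f'pics/{n}0.png');cv2.imwrite(f'pics/{n}0b.png',cv2.resize(a,(800,600)))
"
```

```text
(no output)
```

View pics/scene0.png

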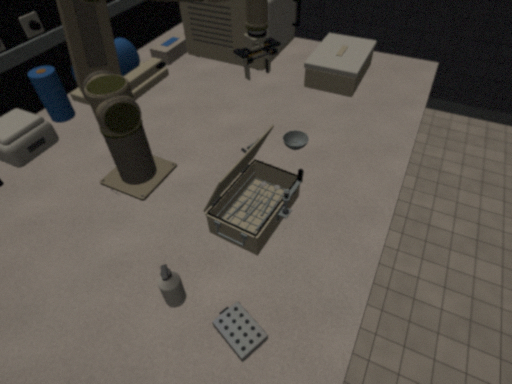

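View pics/top0.png

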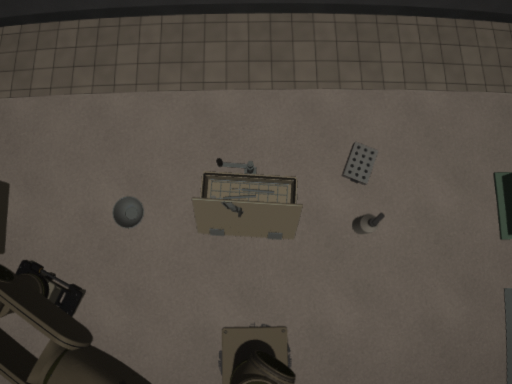

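```bash
cat > h.py <<'E'
from plant import *
import numpy as np, cv2
from scipy.spatial.transform import Rotation as R
def proj(c,P):
    Rm=R.from_rotvec(c["attitude"]).as_matrix()
    p=(np.atleast_2d(P)-c["xyz"])@Rm
    p=p*[1,-1,-1]
    return cv2.projectPoints(p.reshape(-1,1,3),np.zeros(3),np.zeros(3),np.array(c["K"]),np.array(c["D"]))[0].reshape(-1,2)
def toplane(c,uv,z):
    n=cv2.undistortPoints(np.array(uv,float).reshape(-1,1,2),np.array(c["K"]),np.array(c["D"])).reshape(-1,2)
    d=np.c_[n[:,0],-n[:,1],-np.ones(len(n))]@R.from_rotvec(c["attitude"]).as_matrix().T
    s=(z-c["xyz"][2])/d[:,2]
    return np.array(c["xyz"])+d*s[:,None]
def crop(c,x0,y0,x1,y1,k,fn,gain=2.0,pts=()):
    im=c["pixels"][y0:y1,x0:x1,::-1]
    im=np.clip(im.astype(float)*gain,0,255).astype(np.uint8)
    im=cv2.resize(im,None,fx=k,fy=k,interpolation=cv2.INTER_CUBIC)
    for poly,col in pts:
        q=((np.array(poly)-[x0,y0]+.5)*k).astype(int)
        cv2.polylines(im,[q.reshape(-1,1,2)],False,col,1)
    cv2.imwrite(fn,im)
E
python3 - <<'E'
from h import *
import pickle
for n,b in (("top",(180,140,320,255)),("scene",(195,115,315,260))):
    c=read_camera(n); pickle.dump(c,open(n+".pkl","wb"))
    k=min(800//(b[2]-b[0]),600//(b[3]-b[1])); print(k)
    crop(c,*b,k,f"pics/{n}1.png")
E
```

```text
5
4
```

View pics/top1.png

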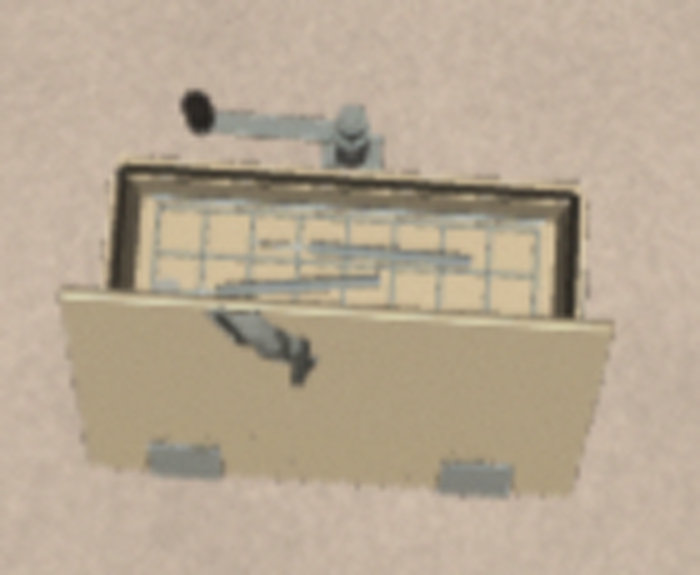

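View pics/scene1.png

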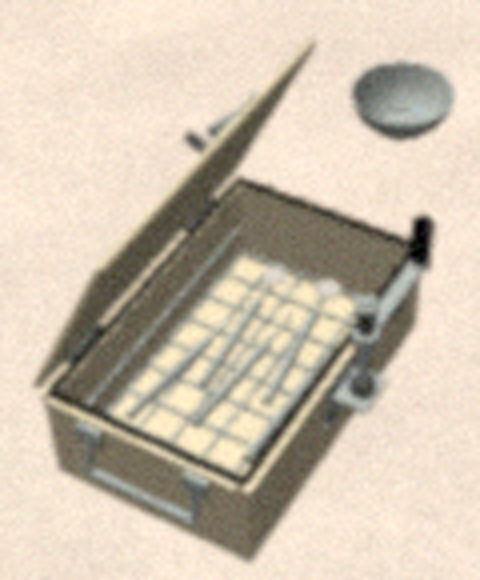

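```bash
cat > fit.py <<'E'
from h import *
import pickle
from scipy.optimize import least_squares
T=pickle.load(open("top.pkl","rb"));S=pickle.load(open("scene.pkl","rb"))
def w(p,P):
    P=np.atleast_2d(P);c,s=np.cos(p[2]),np.sin(p[2])
    return np.c_[p[0]+c*P[:,0]-s*P[:,1],p[1]+s*P[:,0]+c*P[:,1],P[:,2]]
def lid(a,P):
    P=np.atleast_2d(P);c,s=np.cos(a),np.sin(a)
    return np.c_[-.098+c*P[:,0]-s*P[:,2],P[:,1],.103+s*P[:,0]+c*P[:,2]]
if __name__=="__main__":
    tub=[(.095,.15,.1),(.095,-.15,.1)]
    ut=np.array([(122,160),(580,185)])/5+[180-.5,140-.5]
    lidp=[(.196,.152,.004),(.196,-.152,.004)]
    ul=np.array([(62,292),(612,324)])/5+[180-.5,140-.5]
    ts=[(.095,-.15,.1),(-.095,-.15,.1),(.095,-.15,0),(.095,.15,.1)]
    us=np.array([(245,488),(45,395),(253,560),(415,250)])/4+[195-.5,115-.5]
    ls=[(.196,.152,.004),(.196,-.152,.004)]
    uls=np.array([(315,42),(100,270)])/4+[195-.5,115-.5]
    def f(p):
        return np.r_[proj(T,w(p,tub))-ut,proj(T,w(p,lid(p[3],lidp)))-ul,proj(S,w(p,ts))-us,proj(S,w(p,lid(p[3],ls)))-uls].ravel()
    r=least_squares(f,[.48,0,0,1.2],loss="soft_l1");print(r.x);print(f(r.x).reshape(-1,2).round(1))
    p=r.x; np.save("pose.npy",p)
    box=lambda z:w(p,[(.095,.15,z),(.095,-.15,z),(-.095,-.15,z),(-.095,.15,z),(.095,.15,z)])
    L=w(p,lid(p[3],[(0,.152,.008),(.196,.152,.008),(.196,-.152,.008),(0,-.152,.008),(0,.152,.008)]))
    pil=w(p,[(.115,0,.1),(.115,0,.175)])
    th=0
    kn=lambda th:w(p,[(.115-.095*np.sin(th),.095*np.cos(th),z) for z in (.141,.185)])
    push=w(p,lid(p[3],[(.165,-.09,.008),(.185,-.09,.008)]))
    for n,c,b,k in(("top",T,(180,140,320,255),5),("scene",S,(195,115,315,260),4)):
        crop(c,*b,k,f"pics/{n}fit.png",2,[(proj(c,q),col) for q,col in((box(.1),(0,0,255)),(box(0),(0,0,255)),(L,(255,0,0)),(pil,(0,255,0)),(kn(0),(255,0,255)),(kn(.1),(0,255,255)),(push,(0,255,0)))])
    print("pillar",pil[1],"knob0",kn(0).mean(0))
E
python3 fit.py
```

```text
[ 0.51048256  0.01578258 -0.07340609  1.11365481]
[[-0.6  0.3]
 [-0.   0.8]
 [-0.6 -0.5]
 [ 0.6 -0.2]
 [ 0.6  0.5]
 [-0.6  0. ]
 [-0.6  1.1]
 [ 1.6 -0.7]
 [-0.4 -0.7]
 [ 0.   0.1]]
pillar [0.62517286 0.00734846 0.175     ] knob0 [0.63214018 0.10209262 0.163     ]
```

View pics/topfit.png

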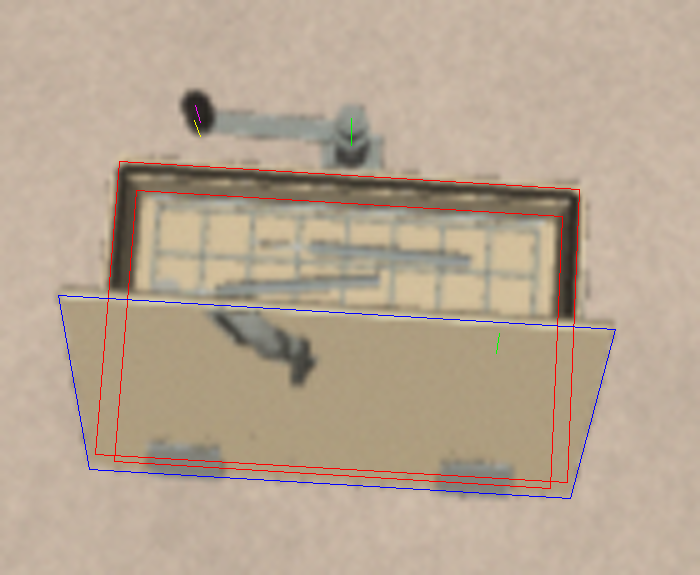

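View pics/scenefit.png

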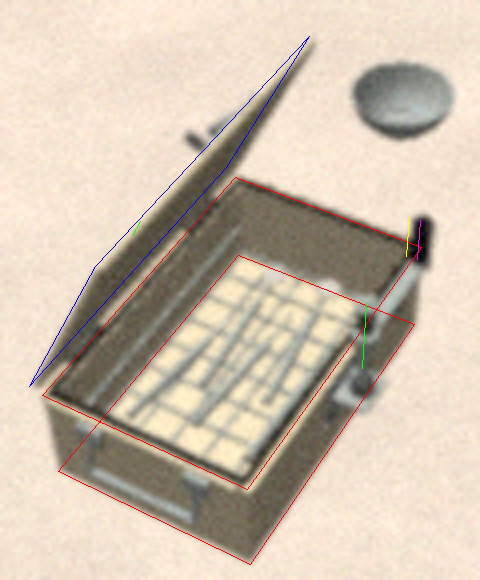

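```bash
cat > nav.py <<'E'
from h import *
from fit import w,lid
def go(target=None,yaw=None):
    s=read_state();M=R.from_rotvec(s["orientation"]).as_matrix()
    print("t",s["t"],"pos",s["tool_pos"].round(4),"open",round(s["opening"],4),"F",s["force"].round(1),"q",s["q"].round(2))
    print("tool axes x",M[:,0].round(3),"y",M[:,1].round(3),"z",M[:,2].round(3))
    if target is not None:
        print("delta tool cm",((np.array(target)-s["tool_pos"])@M*100).round(2))
E
python3 - <<'E'
from nav import *
p=np.load("pose.npy")
for a in (1.11,.8,.5,.25,0): print(a,w(p,lid(a,[(.175,-.09,.008)])))
go(w(p,lid(1.11,[(.175,-.09,.008)]))[0])
E
```

```text
1.11 [[ 0.47660577 -0.07196921  0.26330456]]
0.8 [[ 0.52201779 -0.07530873  0.23411097]]
0.5 [[ 0.55548414 -0.07776978  0.19392013]]
0.25 [[ 0.573275   -0.07907809  0.15404699]]
0 [[ 0.58067458 -0.07962224  0.111     ]]
t 1.6 pos [0.2679 0.5369 0.2186] open 0.0931 F [-0.7 -0.3 -0.4] q [ 1.02  0.13  1.49  0.    1.52 -0.09]
tool axes x [-0.895  0.446  0.   ] y [ 0.446  0.895 -0.   ] z [-0. -0. -1.]
delta tool cm [-45.86 -45.16  -4.47]
```

>>> drive_tool(
  plan=[
    {"claw": 1, "linear": [0, 0, -3.5], "angular": [0, 0, -7.4]},
    {"claw": 1, "linear": [0, 0, -3.5], "angular": [0, 0, -7.4]},
    {"claw": 1, "linear": [0, 0, -3.5], "angular": [0, 0, -7.5]},
    {"claw": 1, "linear": [0, 0, 0], "angular": [0, 0, 0]},
  ],
  newtons=20,
)

```text
t: 2.1
tool_pos: [0.2686, 0.5382, 0.3277]
orientation: [0.114, 3.136, 0.009]
force: [-0.2, -0.1, 1.1]
opening: 0.0575
```

Run:
```python
from nav import *
p=np.load("pose.npy")
go((.42,-.072,.32))
```

```text
t 2.1 pos [0.2686 0.5382 0.3277] open 0.0575 F [-0.2 -0.1  1.1] q [ 1.02  0.11  1.31  0.    1.71 -0.48]
tool axes x [-0.997  0.073 -0.003] y [0.073 0.997 0.006] z [ 0.003  0.006 -1.   ]
delta tool cm [-19.54 -59.76   0.48]
```

>>> drive_tool(
  plan=[
    {"claw": 1, "linear": [-3, -3, 0], "angular": [0, 0, 0]},
    {"claw": 1, "linear": [-3, -4, 0], "angular": [0, 0, 0]},
    {"claw": 1, "linear": [-3, -5, 0], "angular": [0, 0, 0]},
    {"claw": 1, "linear": [-3, -5, 0], "angular": [0, 0, 0]},
    {"claw": 1, "linear": [-2.5, -5.3, 0], "angular": [0, 0, 0]},
    {"claw": 1, "linear": [-2, -5.5, 0], "angular": [0, 0, 0]},
    {"claw": 1, "linear": [-1.5, -5.5, 0], "angular": [0, 0, 0]},
    {"claw": 1, "linear": [-1, -5.5, 0], "angular": [0, 0, 0]},
    {"claw": 1, "linear": [-0.5, -5.5, 0], "angular": [0, 0, 0]},
    {"claw": 1, "linear": [0, -5.5, 0], "angular": [0, 0, 0]},
    {"claw": 1, "linear": [0, -5.0, 0], "angular": [0, 0, 0]},
    {"claw": 1, "linear": [0, -5, 0], "angular": [0, 0, 0]},
  ],
)

```text
t: 3.6
tool_pos: [0.4176, -0.0754, 0.3224]
orientation: [-0.119, -3.138, -0.001]
force: [1.0, -0.2, -0.1]
opening: 0.0004
```

Run:
```python
from nav import *
go((.43,-.072,.25))
c=read_camera("scene");crop(c,60,60,330,270,2,"pics/s2.png")
```

```text
t 3.6 pos [ 0.4176 -0.0754  0.3224] open 0.0004 F [ 1.  -0.2 -0.1] q [-0.3  -0.37  1.76  0.    1.75 -1.79]
tool axes x [-0.997  0.076  0.001] y [0.076 0.997 0.   ] z [-0.001  0.    -1.   ]
delta tool cm [-1.21  0.43  7.24]
```

View pics/s2.png

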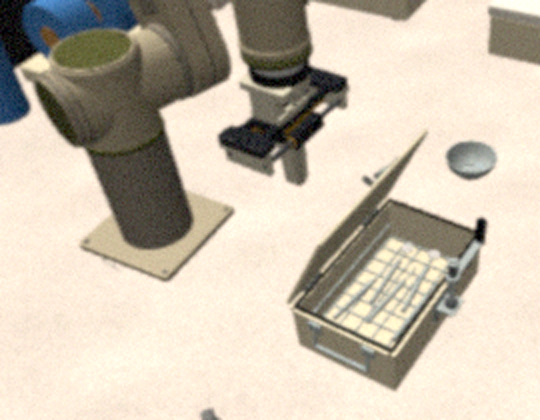

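Run:
```python
import numpy as np
prev=None
for a,r in zip(np.r_[1.11,np.linspace(1.0,0,11)],np.linspace(.160,.172,12)):
    P=np.array([-.098+r*np.cos(a)-.008*np.sin(a)-.0075,.103+r*np.sin(a)+.008*np.cos(a)])*100
    print(round(a,2),P.round(2),None if prev is None else (-(P-prev)).round(2)); prev=P
```

```text
1.11 [-4.15 24.99] None
1.0 [-2.52 24.29] [-1.63  0.7 ]
0.9 [-1.1 23.5] [-1.42  0.79]
0.8 [ 0.25 22.57] [-1.35  0.93]
0.7 [ 1.51 21.5 ] [-1.25  1.07]
0.6 [ 2.65 20.3 ] [-1.15  1.2 ]
0.5 [ 3.68 18.99] [-1.03  1.32]
0.4 [ 4.58 17.56] [-0.9   1.42]
0.3 [ 5.33 16.05] [-0.75  1.51]
0.2 [ 5.93 14.46] [-0.6   1.59]
0.1 [ 6.38 12.8 ] [-0.44  1.66]
0.0 [ 6.65 11.1 ] [-0.27  1.7 ]
```

>>> drive_tool(
  plan=[
    {"claw": 1, "linear": [0, 0.4, 3], "angular": [0, 0, 0]},
    {"claw": 1, "linear": [0, 0, 4.2], "angular": [0, 0, 0]},
    {"claw": 1, "linear": [-2, 0, 0], "angular": [0, 0, 0]},
    {"claw": 1, "linear": [-1, 0, 0], "angular": [0, 0, 0]},
    {"claw": 1, "linear": [-0.8, 0, 0], "angular": [0, 0, 0]},
    {"claw": 1, "linear": [0, 0, 0], "angular": [0, 0, 0]},
  ],
)

```text
t: 4.4
tool_pos: [0.4572, -0.0727, 0.2522]
orientation: [0.116, 3.139, -0.0]
force: [-0.4, 0.6, 0.8]
opening: 0.0005
```

>>> drive_tool(
  plan=[
    {"claw": 1, "linear": [-0.6, 0, 0.2], "angular": [0, 0, 0]},
    {"claw": 1, "linear": [-0.8, 0, 0.35], "angular": [0, 0, 0]},
    {"claw": 1, "linear": [-0.8, 0, 0.35], "angular": [0, 0, 0]},
    {"claw": 1, "linear": [-1.4, 0, 0.8], "angular": [0, 0, 0]},
    {"claw": 1, "linear": [-1.35, 0, 0.95], "angular": [0, 0, 0]},
  ],
)

```text
t: 5.03
tool_pos: [0.5061, -0.0763, 0.2243]
orientation: [-0.116, -3.138, -0.0]
force: [-3.7, -0.4, 0.7]
opening: 0.0003
```

Run:
```python
from nav import *
go((.43,-.072,.25))
c=read_camera("scene");crop(c,130,60,330,260,3,"pics/s3.png")
```

```text
t 5.025 pos [ 0.5061 -0.0763  0.2243] open 0.0003 F [-3.7 -0.4  0.7] q [-0.25 -0.11  1.72 -0.    1.53 -1.75]
tool axes x [-0.997  0.074  0.001] y [0.074 0.997 0.   ] z [-0.001  0.    -1.   ]
delta tool cm [ 7.63 -0.13 -2.56]
```

View pics/s3.png

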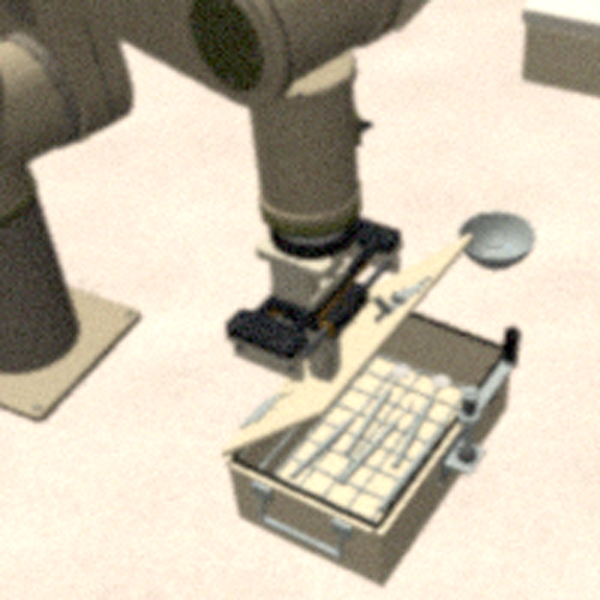

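>>> drive_tool(
  plan=[
    {"claw": 1, "linear": [-1.25, 0, 1.07], "angular": [0, 0, 0]},
    {"claw": 1, "linear": [-1.15, 0, 1.2], "angular": [0, 0, 0]},
    {"claw": 1, "linear": [-1.0, 0, 1.3], "angular": [0, 0, 0]},
    {"claw": 1, "linear": [-0.9, 0, 1.4], "angular": [0, 0, 0]},
    {"claw": 1, "linear": [-0.75, 0, 1.5], "angular": [0, 0, 0]},
    {"claw": 1, "linear": [-0.6, 0, 1.6], "angular": [0, 0, 0]},
    {"claw": 1, "linear": [-0.4, 0, 1.6], "angular": [0, 0, 0]},
  ],
)

```text
t: 5.95
tool_pos: [0.5666, -0.0807, 0.1273]
orientation: [0.116, 3.139, -0.0]
force: [-1.3, 0.6, 1.2]
opening: 0.0008
```

>>> drive_tool(
  plan=[
    {"claw": 1, "linear": [-0.2, 0, 0.8], "angular": [0, 0, 0]},
    {"claw": 1, "linear": [-0.1, 0, 0.5], "angular": [0, 0, 0]},
  ],
)

```text
t: 6.2
tool_pos: [0.5692, -0.0809, 0.1149]
orientation: [-0.116, -3.139, -0.0]
force: [-1.5, 0.3, 2.3]
opening: 0.0003
```

>>> drive_tool(
  plan=[
    {"claw": 1, "linear": [0, 0, 0.3], "angular": [0, 0, 0]},
    {"claw": 1, "linear": [0, 0, 0.15], "angular": [0, 0, 0]},
    {"claw": 1, "linear": [0, 0, 0], "angular": [0, 0, 0]},
  ],
)

```text
t: 6.58
tool_pos: [0.5696, -0.081, 0.1113]
orientation: [0.116, 3.139, -0.0]
force: [-0.4, 0.0, -0.2]
opening: 0.0003
```

>>> drive_tool(
  plan=[
    {"claw": 1, "linear": [0, 0, 0.15], "angular": [0, 0, 0]},
    {"claw": 1, "linear": [0, 0, 0], "angular": [0, 0, 0]},
  ],
)

```text
t: 6.82
tool_pos: [0.5697, -0.081, 0.1113]
orientation: [0.115, 3.138, -0.0]
force: [-6.1, 0.8, 11.7]
opening: 0.0006
```

>>> drive_tool(
  plan=[
    {"claw": 1, "linear": [0, 0, 0.1], "angular": [0, 0, 0]},
    {"claw": 1, "linear": [0, 0, 0], "angular": [0, 0, 0]},
  ],
)

```text
t: 7.08
tool_pos: [0.5697, -0.081, 0.1112]
orientation: [0.115, 3.138, -0.001]
force: [-9.6, 1.8, 17.7]
opening: 0.0004
```

>>> drive_tool(
  plan=[
    {"claw": 1, "linear": [0, 0, -2], "angular": [0, 0, 0]},
    {"claw": 1, "linear": [1, 0, -5], "angular": [0, 0, 0]},
    {"claw": 1, "linear": [4, 0, -5], "angular": [0, 0, 0]},
    {"claw": 0.5, "linear": [5, 0, -3], "angular": [0, 0, 0]},
    {"claw": 0.5, "linear": [5, 0, 0], "angular": [0, 0, 0]},
  ],
)

```text
t: 7.7
tool_pos: [0.4211, -0.0704, 0.2615]
orientation: [0.115, 3.133, -0.003]
force: [-0.5, -0.1, -0.2]
opening: 0.016
```

Run:
```python
from nav import *
import pickle
p=np.load("pose.npy")
go()
def arc(r,t0,t1,z): t=np.linspace(t0,t1,15);return w(p,np.c_[.115-r*np.sin(t),r*np.cos(t),0*t+z])
for n,b,k in (("top",(190,140,310,230),6),("scene",(195,140,315,260),5)):
    c=read_camera(n);pickle.dump(c,open(n+"2.pkl","wb"))
    ov=[(proj(c,arc(.055,0.5,1.5,.111)),(0,0,255)),(proj(c,w(p,[(.115,0,.111),(.115,0,.175)])),(0,255,0))]
    for t in (0.,.1): ov.append((proj(c,w(p,[(.115-.095*np.sin(t),.095*np.cos(t),z) for z in(.141,.185)])),(0,255,255) if t else (255,0,255)))
    crop(c,*b,k,f"pics/{n}4.png",2,ov)
    for l in("knob","lever"): print(n,l,[(x["p"],x["at"]) for x in search_frame(c,l)[:2]])
```

```text
t 7.7 pos [ 0.4211 -0.0704  0.2615] open 0.016 F [-0.5 -0.1 -0.2] q [-0.29 -0.38  1.88 -0.    1.63 -1.78]
tool axes x [-0.997  0.073 -0.007] y [ 0.073  0.997 -0.002] z [ 0.007 -0.002 -1.   ]
top knob [(0.55, [0.6266, 0.0654, 0.1434])]
top lever [(0.7, [0.6279, 0.0669, 0.1457])]
scene knob [(0.27, [0.6287, 0.0429, 0.1423])]
scene lever [(0.58, [0.6328, 0.0746, 0.1425]), (0.36, [0.4879, 0.4455, 0.0286])]
```

View pics/top4.png

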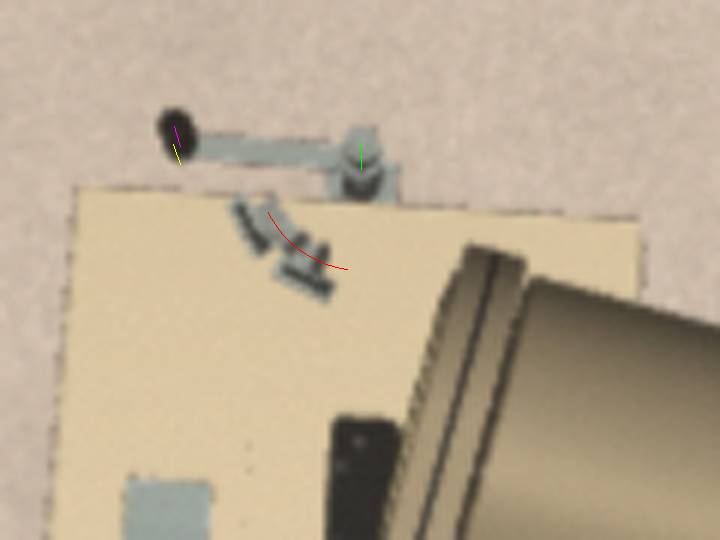

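View pics/scene4.png

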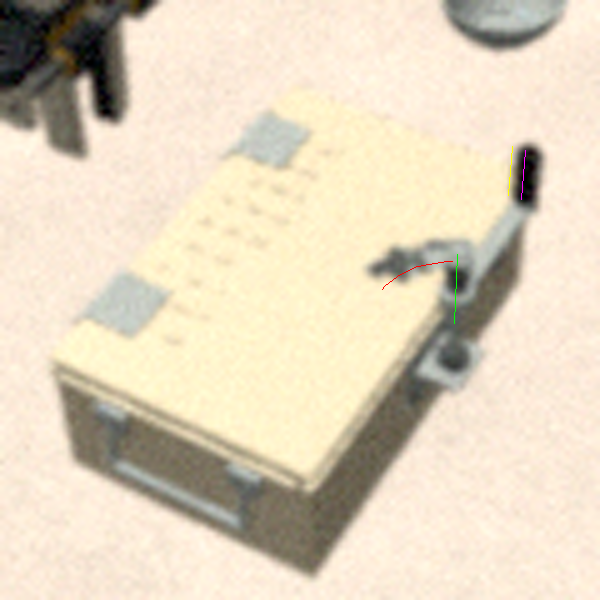

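```bash
cat > knob.py <<'E'
from nav import *
import pickle
from scipy.optimize import least_squares
p=np.load("pose.npy")
def blob(c,b):
    im=c["pixels"].astype(float).max(2); x0,y0,x1,y1=b
    sub=im[y0:y1,x0:x1]; m=(sub<30).astype(np.uint8)
    n,l,st,ce=cv2.connectedComponentsWithStats(m)
    return [(st[i,4],ce[i]+[x0,y0],st[i,:4]+[x0,y0,0,0]) for i in range(1,n) if st[i,4]>5]
if __name__=="__main__":
    T=pickle.load(open("top2.pkl","rb"));S=pickle.load(open("scene2.pkl","rb"))
    bt=blob(T,(210,152,227,172));bs=blob(S,(290,165,306,185));print(bt,bs)
    ut=max(bt,key=lambda x:x[0])[1];us=max(bs,key=lambda x:x[0])[1]
    f=lambda x:np.r_[proj(T,x)[0]-ut,proj(S,x)[0]-us]
    r=least_squares(f,[.63,.1,.163]);print(r.x,r.fun)
    for z in(.16,.163,.166): print(toplane(T,[ut],z),toplane(S,[us],z))
    for z in (.12,.13):
        for q in ((322,255),(295,240),(265,210)):
            P=toplane(T,[(q[0]/6+189.5,q[1]/6+139.5)],z)[0]-[p[0],p[1],0]
            c,s=np.cos(p[2]),np.sin(p[2]);X=c*P[0]+s*P[1];Y=-s*P[0]+c*P[1]
            print(z,q,"tub",X.round(4),Y.round(4),"r",np.hypot(X-.115,Y).round(4),"th",np.arctan2(.115-X,Y).round(3))
E
python3 knob.py
```

```text
[(np.int32(25), array([219.16, 161.96]), array([217, 159,   5,   7]))] [(np.int32(32), array([299.96875, 174.84375]), array([299, 170,   3,  11]))]
[0.63388607 0.10225902 0.16230696] [-0.09894139 -0.1612685  -0.19195953  0.04971769]
[[0.63392422 0.1021367  0.16      ]] [[0.63361216 0.10505305 0.16      ]]
[[0.6332025  0.10189558 0.163     ]] [[0.63459338 0.10204317 0.163     ]]
[[0.63248079 0.10165446 0.166     ]] [[0.63557461 0.09903328 0.166     ]]
0.12 (322, 255) tub 0.0655 0.018 r 0.0526 th 1.223
0.12 (295, 240) tub 0.0727 0.0328 r 0.0535 th 0.911
0.12 (265, 210) tub 0.088 0.0498 r 0.0566 th 0.498
0.13 (322, 255) tub 0.0637 0.0177 r 0.0543 th 1.239
0.13 (295, 240) tub 0.0708 0.0324 r 0.0547 th 0.938
0.13 (265, 210) tub 0.0859 0.0492 r 0.0571 th 0.533
```

>>> drive_tool(
  plan=[
    {"claw": 0.5, "linear": [0, 0, 0], "angular": [0, 0, 10]},
    {"claw": 0.5, "linear": [0, 0, 0], "angular": [0, 0, 10]},
    {"claw": 0.5, "linear": [0, 0, 0], "angular": [0, 0, 10]},
    {"claw": 0.5, "linear": [0, 0, 0], "angular": [0, 0, 10]},
    {"claw": 0.5, "linear": [0, 0, 0], "angular": [0, 0, 10]},
    {"claw": 0.5, "linear": [0, 0, 0], "angular": [0, 0, 10]},
    {"claw": 0.5, "linear": [0, 0, 0], "angular": [0, 0, 10]},
    {"claw": 0.5, "linear": [0, 0, 0], "angular": [0, 0, 10]},
    {"claw": 0.5, "linear": [0, 0, 0], "angular": [0, 0, 10]},
    {"claw": 0.5, "linear": [0, 0, 0], "angular": [0, 0, 0]},
  ],
)

```text
t: 9.25
tool_pos: [0.4213, -0.07, 0.2569]
orientation: [-2.3, -2.139, 0.001]
force: [-0.3, 0.0, -0.4]
opening: 0.0463
```

Run:
```python
from nav import *
go((.6335,.102,.26))
```

```text
t 9.25 pos [ 0.4213 -0.07    0.2569] open 0.0463 F [-0.3  0.  -0.4] q [-0.28 -0.36  1.88  0.    1.63 -0.21]
tool axes x [0.072 0.997 0.   ] y [ 0.997 -0.072 -0.001] z [-0.001  0.    -1.   ]
delta tool cm [18.69 19.92 -0.32]
```

>>> drive_tool(
  plan=[
    {"claw": 0.5, "linear": [2.7, 2.9, 0], "angular": [0, 0, 0]},
    {"claw": 0.5, "linear": [4, 4, 0], "angular": [0, 0, 0]},
    {"claw": 0.5, "linear": [4, 4.5, 0], "angular": [0, 0, 0]},
    {"claw": 0.5, "linear": [4, 4.5, 0], "angular": [0, 0, 0]},
    {"claw": 0.5, "linear": [3, 3, 0], "angular": [0, 0, 0]},
    {"claw": 0.5, "linear": [1, 1, 0], "angular": [0, 0, 0]},
    {"claw": 0.5, "linear": [0, 0, 0], "angular": [0, 0, 0]},
    {"claw": 0.5, "linear": [0, 0, 0], "angular": [0, 0, 0]},
  ],
)

```text
t: 10.25
tool_pos: [0.6323, 0.1009, 0.2573]
orientation: [2.301, 2.139, -0.001]
force: [0.3, 0.2, 0.9]
opening: 0.0466
```

Run:
```python
from nav import *
go((.6335,.102,.158))
c=read_camera("wrist");crop(c,0,0,512,384,1,"pics/w5.png")
c=read_camera("scene");crop(c,220,60,340,210,4,"pics/s5.png")
```

```text
t 10.25 pos [0.6323 0.1009 0.2573] open 0.0466 F [0.3 0.2 0.9] q [ 0.08  0.23  1.31 -0.    1.6   0.15]
tool axes x [ 0.073  0.997 -0.   ] y [ 0.997 -0.073 -0.   ] z [-0. -0. -1.]
delta tool cm [0.12 0.11 9.93]
```

View pics/w5.png

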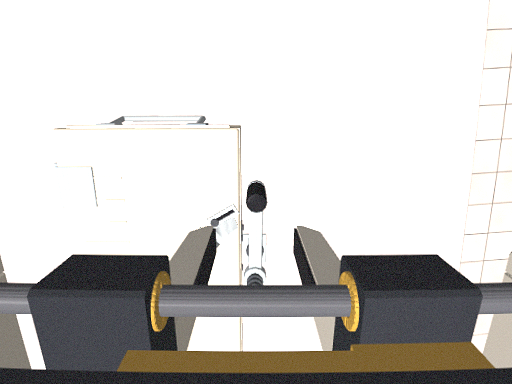

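View pics/s5.png

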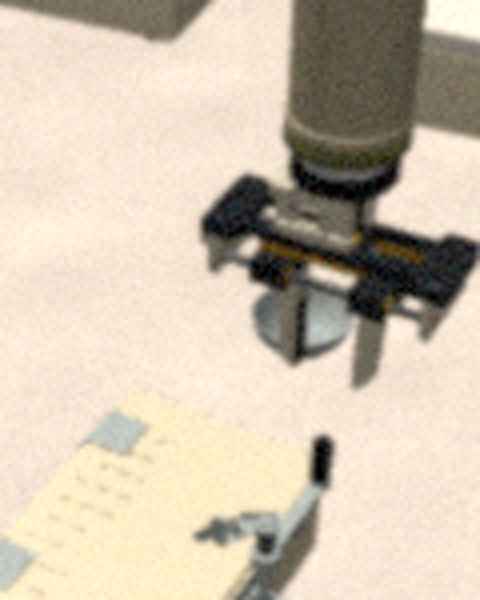

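Run:
```python
from nav import *
c=read_camera("wrist")
print(proj(c,[(.6335,.102,.185),(.6335,.102,.141),(.632,.102,.185),(.6322,.1009,.2573)]),c["xyz"])
```

```text
[[254.87594375 202.82382117]
 [254.77202279 189.39003044]
 [253.07479064 202.95200037]
 [253.12760684 240.42307609]] [0.63840714 0.17590396 0.42361248]
```

>>> drive_tool(
  plan=[
    {"claw": 0.5, "linear": [0.1, 0.1, 4], "angular": [0, 0, 0]},
    {"claw": 0.5, "linear": [0, 0, 2], "angular": [0, 0, 0]},
    {"claw": 0.5, "linear": [0, 0, 0], "angular": [0, 0, 0]},
  ],
)

```text
t: 10.78
tool_pos: [0.6322, 0.1023, 0.1951]
orientation: [-2.3, -2.136, 0.005]
force: [0.1, 0.5, 0.8]
opening: 0.0463
```

>>> drive_tool(
  plan=[
    {"claw": 0.5, "linear": [0, 0.1, 2], "angular": [0, 0, 0]},
    {"claw": 0.5, "linear": [0, 0, 1.65], "angular": [0, 0, 0]},
    {"claw": 0.5, "linear": [0, 0, 0], "angular": [0, 0, 0]},
    {"claw": 0.77, "linear": [0, 0, 0], "angular": [0, 0, 0]},
    {"claw": 0.77, "linear": [0, 0, 0], "angular": [0, 0, 0]},
    {"claw": 0.77, "linear": [0, 0, 0], "angular": [0, 0, 0]},
  ],
  newtons=5,
)

```text
t: 11.52
tool_pos: [0.6353, 0.1028, 0.1615]
orientation: [2.301, 2.138, 0.001]
force: [0.7, 0.4, -0.4]
opening: 0.0229
```

Run:
```python
from nav import *
go((.6335,.102,.158))
c=read_camera("wrist");crop(c,130,100,390,300,3,"pics/w6.png",1.0)
c=read_camera("scene");crop(c,220,60,340,210,4,"pics/s6.png")
```

```text
t 11.525 pos [0.6353 0.1028 0.1615] open 0.0229 F [ 0.7  0.4 -0.4] q [0.08 0.28 1.43 0.   1.44 0.15]
tool axes x [0.073 0.997 0.   ] y [ 0.997 -0.073  0.001] z [ 0.001  0.    -1.   ]
delta tool cm [-0.09 -0.17  0.35]
```

View pics/w6.png

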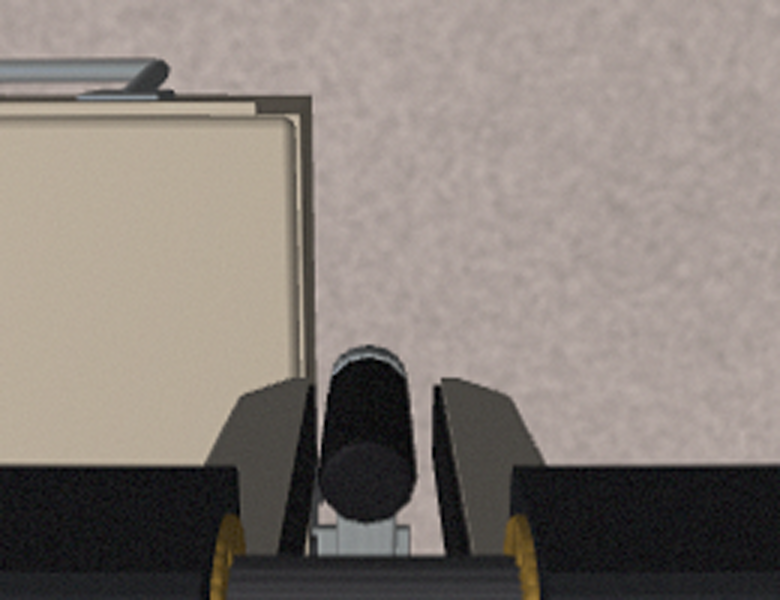

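View pics/s6.png

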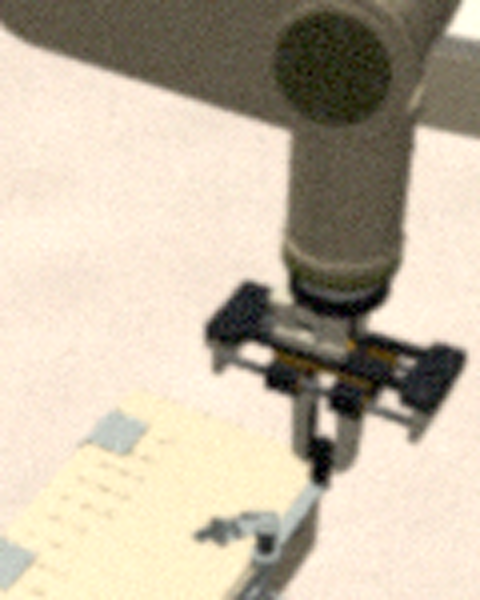

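>>> drive_tool(
  plan=[
    {"claw": 0.79, "linear": [-0.1, -0.3, 0.3], "angular": [0, 0, 0]},
    {"claw": 0.79, "linear": [-0.01, -0.5, 0], "angular": [0, 0, -3]},
    {"claw": 0.79, "linear": [-0.01, -0.5, 0], "angular": [0, 0, -3]},
    {"claw": 0.79, "linear": [-0.01, -0.5, 0], "angular": [0, 0, -3]},
    {"claw": 0.79, "linear": [-0.01, -0.5, 0], "angular": [0, 0, -3]},
    {"claw": 0.79, "linear": [0, 0, 0], "angular": [0, 0, 0]},
  ],
)

```text
t: 12.38
tool_pos: [0.6115, 0.1014, 0.1576]
orientation: [-2.066, -2.367, 0.0]
force: [-0.3, -0.2, 0.5]
opening: 0.0196
```

```bash
cat >> nav.py <<'E'
def tc():
    p=np.load("pose.npy");s=read_state();P=s["tool_pos"]-[p[0],p[1],0];c,sn=np.cos(p[2]),np.sin(p[2])
    X=c*P[0]+sn*P[1];Y=-sn*P[0]+c*P[1]
    M=R.from_rotvec(s["orientation"]).as_matrix()
    th=np.arctan2(.115-X,Y);F=s["force"]
    print("t",round(s["t"],2),"th",th.round(3),"r",np.hypot(X-.115,Y).round(4),"yaw",(np.arctan2(M[1,1],M[0,1])-p[2]).round(3),"z",P[2].round(4),"F tool",(F@M).round(1),"open",round(s["opening"],4))
E
python3 - <<'E'
from nav import *
tc()
c=read_camera("wrist");crop(c,130,100,390,300,3,"pics/w7.png",1.0)
E
```

```text
t 12.38 th 0.218 r 0.0951 yaw 0.209 z 0.1576 F tool [-0.1 -0.3 -0.5] open 0.0196
```

View pics/w7.png

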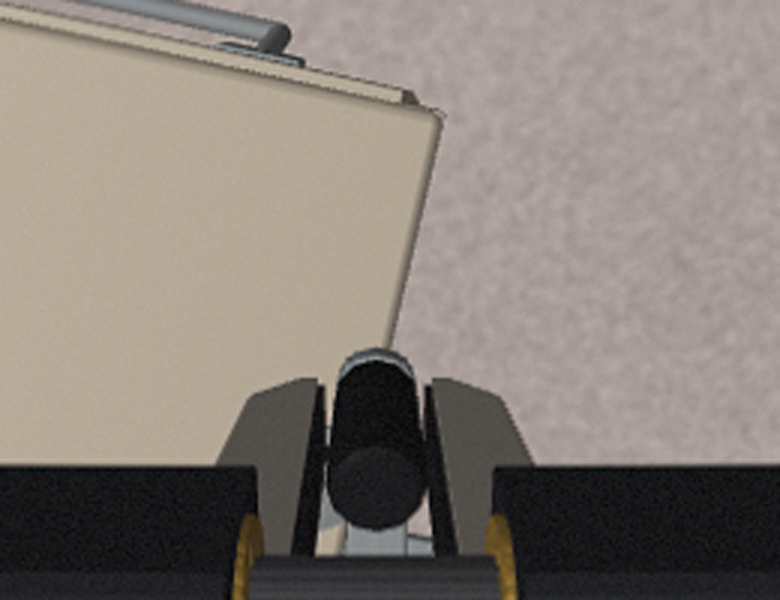

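>>> drive_tool(
  plan=[
    {"claw": 0.79, "linear": [-0.01, -0.5, 0], "angular": [0, 0, -3]},
    {"claw": 0.79, "linear": [-0.01, -0.5, 0], "angular": [0, 0, -3]},
    {"claw": 0.79, "linear": [-0.01, -0.5, 0], "angular": [0, 0, -3]},
    {"claw": 0.79, "linear": [-0.01, -0.5, 0], "angular": [0, 0, -3]},
    {"claw": 0.79, "linear": [-0.01, -0.5, 0], "angular": [0, 0, -3]},
  ],
)

```text
t: 13.05
tool_pos: [0.5885, 0.0949, 0.1581]
orientation: [1.738, 2.616, 0.002]
force: [5.0, -0.1, 0.8]
opening: 0.0195
```

>>> drive_tool(
  plan=[
    {"claw": 0.79, "linear": [-0.01, -0.5, 0], "angular": [0, 0, -3]},
    {"claw": 0.79, "linear": [-0.01, -0.5, 0], "angular": [0, 0, -3]},
    {"claw": 0.79, "linear": [-0.01, -0.5, 0], "angular": [0, 0, -3]},
  ],
)

```text
t: 13.42
tool_pos: [0.5776, 0.0886, 0.1597]
orientation: [1.525, 2.74, 0.007]
force: [11.6, 0.6, 0.6]
opening: 0.0264
```

Run:
```python
from nav import *
tc()
c=read_camera("wrist");crop(c,130,100,390,300,3,"pics/w8.png",1.0)
```

```text
t 13.43 th 0.603 r 0.0941 yaw 0.628 z 0.1597 F tool [-5.6 10.1 -0.5] open 0.0264
```

View pics/w8.png

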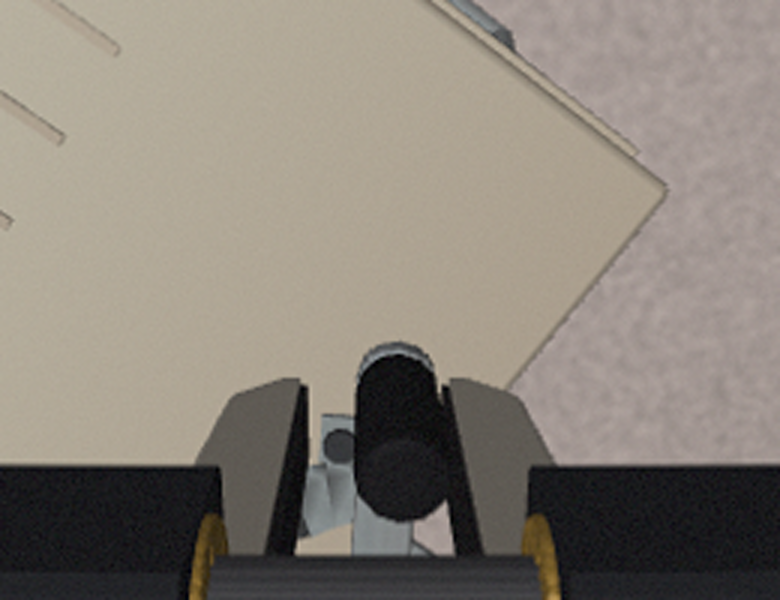

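>>> drive_tool(
  plan=[
    {"claw": 0.79, "linear": [0, 0, 0], "angular": [0, 0, 0]},
    {"claw": 0.79, "linear": [0, 0, 0], "angular": [0, 0, 0]},
    {"claw": 0.79, "linear": [0, -0.25, 0], "angular": [0, 0, -1.5]},
    {"claw": 0.79, "linear": [0, -0.25, 0], "angular": [0, 0, -1.5]},
  ],
  newtons=7,
)

```text
t: 13.98
tool_pos: [0.5738, 0.0867, 0.1608]
orientation: [1.453, 2.778, 0.01]
force: [9.3, 4.9, 6.4]
opening: 0.0198
```

Run:
```python
from nav import *
tc()
c=read_camera("scene");crop(c,220,80,340,200,4,"pics/s9.png")
```

```text
t 13.97 th 0.647 r 0.0945 yaw 0.68 z 0.1608 F tool [-1.3 10.5 -6.3] open 0.0198
```

View pics/s9.png

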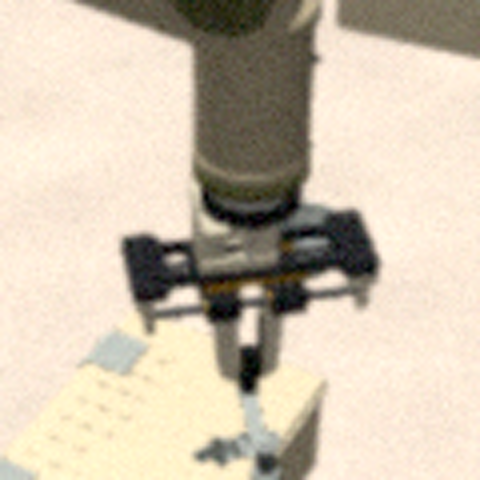

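>>> drive_tool(
  plan=[
    {"claw": 0.79, "linear": [0, -0.25, 0], "angular": [0, 0, -1.5]},
    {"claw": 0.79, "linear": [0, -0.25, 0], "angular": [0, 0, -1.5]},
    {"claw": 0.79, "linear": [0, -0.25, 0], "angular": [0, 0, -1.5]},
    {"claw": 0.79, "linear": [0, -0.25, 0], "angular": [0, 0, -1.5]},
  ],
)

```text
t: 14.52
tool_pos: [0.567, 0.0813, 0.1616]
orientation: [1.304, 2.848, 0.012]
force: [12.7, 7.4, 6.1]
opening: 0.0243
```

Run:
```python
from nav import *
tc()
```

```text
t 14.53 th 0.74 r 0.0941 yaw 0.785 z 0.1616 F tool [-2.7 14.5 -5.9] open 0.0243
```

>>> drive_tool(
  plan=[
    {"claw": 0.79, "linear": [0, -0.25, 0], "angular": [0, 0, -1.5]},
    {"claw": 0.79, "linear": [0, -0.25, 0], "angular": [0, 0, -1.5]},
    {"claw": 0.79, "linear": [0, -0.25, 0], "angular": [0, 0, -1.5]},
  ],
)

```text
t: 14.9
tool_pos: [0.5619, 0.0766, 0.1624]
orientation: [1.19, 2.896, 0.013]
force: [11.9, 8.5, 9.9]
opening: 0.0279
```

Run:
```python
from nav import *
tc()
c=read_camera("wrist");crop(c,130,100,390,300,3,"pics/w10.png",1.0)
```

```text
t 14.9 th 0.814 r 0.0938 yaw 0.864 z 0.1624 F tool [-2.5 14.5 -9.7] open 0.0279
```

View pics/w10.png

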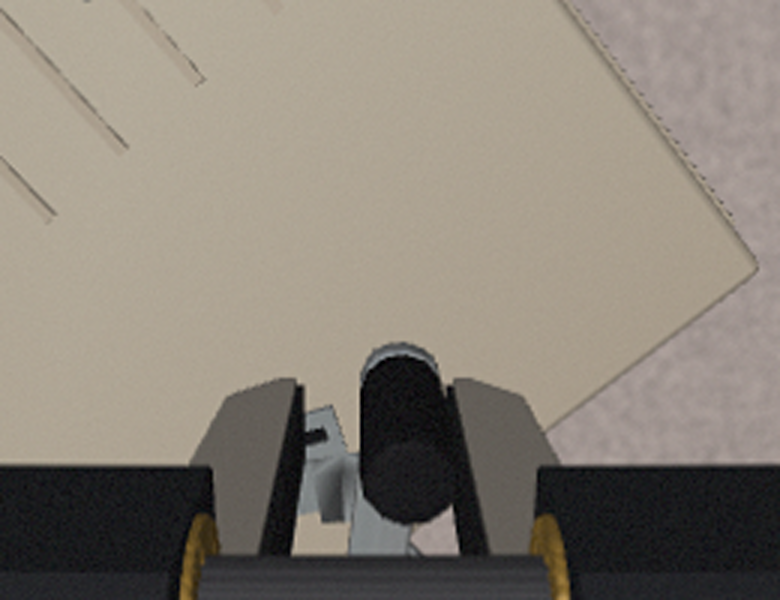

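>>> drive_tool(
  plan=[
    {"claw": 0.79, "linear": [0, 0, -0.3], "angular": [0, 0, 0]},
    {"claw": 0.79, "linear": [0, 0, -0.2], "angular": [0, 0, 0]},
    {"claw": 0.79, "linear": [0, 0, 0], "angular": [0, 0, 0]},
  ],
  newtons=9,
)

```text
t: 15.32
tool_pos: [0.5594, 0.0755, 0.1646]
orientation: [1.194, 2.9, 0.006]
force: [8.5, 4.7, 2.6]
opening: 0.0197
```

Run:
```python
from nav import *
tc()
```

```text
t 15.32 th 0.841 r 0.0948 yaw 0.863 z 0.1646 F tool [-2.7  9.3 -2.5] open 0.0197
```

>>> drive_tool(
  plan=[
    {"claw": 0.79, "linear": [0, -0.25, -0.05], "angular": [0, 0, -1.5]},
    {"claw": 0.79, "linear": [0, -0.25, -0.05], "angular": [0, 0, -1.5]},
    {"claw": 0.79, "linear": [0, -0.25, -0.05], "angular": [0, 0, -1.5]},
  ],
)

```text
t: 15.7
tool_pos: [0.5537, 0.0697, 0.1658]
orientation: [1.079, 2.946, 0.005]
force: [3.8, 2.5, 1.0]
opening: 0.0198
```

```bash
cat > kz.py <<'E'
from nav import *
tc()
c=read_camera("wrist");s=read_state();p=np.load("pose.npy")
import sys;crop(c,130,100,390,300,3,f"pics/{sys.argv[1]}.png",1.0)
E
python3 kz.py w11
```

```text
t 15.7 th 0.927 r 0.0949 yaw 0.942 z 0.1658 F tool [-1.3  4.4 -1. ] open 0.0198
```

View pics/w11.png

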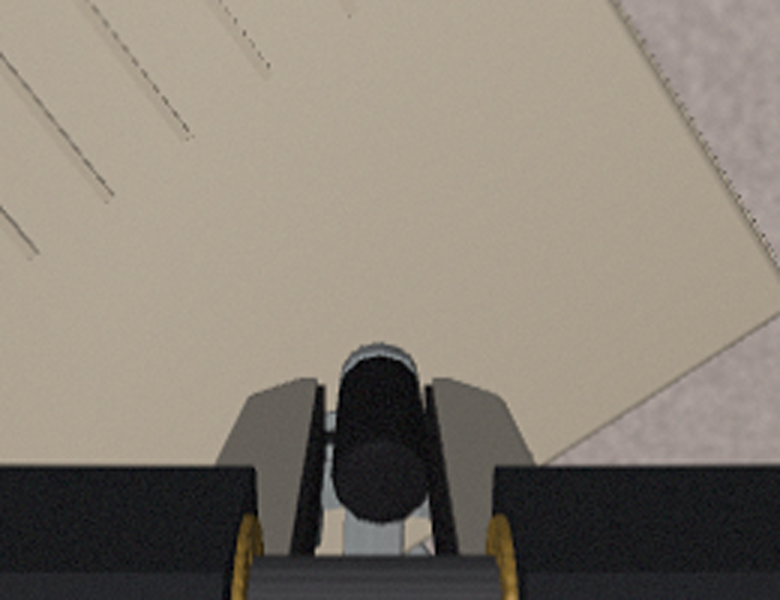

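>>> drive_tool(
  plan=[
    {"claw": 0.79, "linear": [0, -0.2, 0], "angular": [0, 0, -1.2]},
    {"claw": 0.79, "linear": [0, -0.2, 0], "angular": [0, 0, -1.2]},
  ],
  newtons=6,
)

```text
t: 16.0
tool_pos: [0.549, 0.066, 0.1641]
orientation: [-1.017, -2.972, -0.0]
force: [1.5, 1.4, 0.7]
opening: 0.0196
```

```bash
python3 kz.py w12
```

```text
t 16.0 th 0.988 r 0.0962 yaw 0.985 z 0.1641 F tool [-0.3  2.  -0.7] open 0.0196
```

>>> drive_tool(
  plan=[
    {"claw": 0.79, "linear": [0, -0.15, 0], "angular": [0, 0, -0.9]},
    {"claw": 0.79, "linear": [0, -0.15, 0], "angular": [0, 0, -0.9]},
  ],
)

```text
t: 16.3
tool_pos: [0.5473, 0.0637, 0.1642]
orientation: [0.97, 2.988, 0.001]
force: [3.6, 2.8, -1.2]
opening: 0.0197
```

```bash
python3 kz.py w13
```

```text
t 16.3 th 1.018 r 0.0962 yaw 1.017 z 0.1642 F tool [-1.3  4.4  1.2] open 0.0197
```

>>> drive_tool(
  plan=[
    {"claw": 0.79, "linear": [0, -0.12, 0], "angular": [0, 0, -0.7]},
    {"claw": 0.79, "linear": [0, -0.12, 0], "angular": [0, 0, -0.7]},
  ],
)

```text
t: 16.6
tool_pos: [0.5452, 0.0613, 0.164]
orientation: [-0.933, -2.999, 0.001]
force: [0.5, 0.5, -0.6]
opening: 0.0197
```

```bash
python3 kz.py w14
```

```text
t 16.6 th 1.051 r 0.0965 yaw 1.041 z 0.164 F tool [-0.1  0.7  0.6] open 0.0197
```

View pics/w14.png

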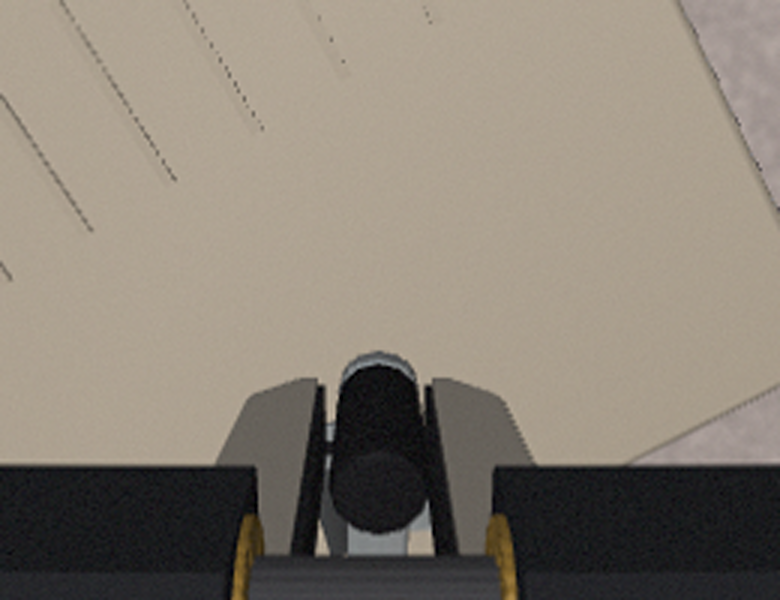

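```bash
cat > kh.py <<'E'
from nav import *
import sys
p=np.load("pose.npy");c=read_camera("wrist");tc()
s=read_state();P=s["tool_pos"];
C,S=np.cos(p[2]),np.sin(p[2]);d=P[:2]-p[:2];X=C*d[0]+S*d[1];Y=-S*d[0]+C*d[1]
th=np.arctan2(.115-X,Y)
a=np.linspace(0,2*np.pi,40)
ov=[]
for dz,col in((0,(0,255,0)),(.008,(0,0,255))):
    for zt in (.185,):
        k=np.array([.115-.095*np.sin(th),.095*np.cos(th)])
        ov.append((proj(c,w(p,np.c_[k[0]+.009*np.cos(a),k[1]+.009*np.sin(a),0*a+zt+dz])),col))
crop(c,180,180,330,290,5,f"pics/{sys.argv[1]}.png",1.5,ov)
E
python3 kh.py k15
```

```text
t 16.7 th 1.051 r 0.0964 yaw 1.04 z 0.164 F tool [ 0.3  0.6 -0.4] open 0.0195
```

View pics/k15.png

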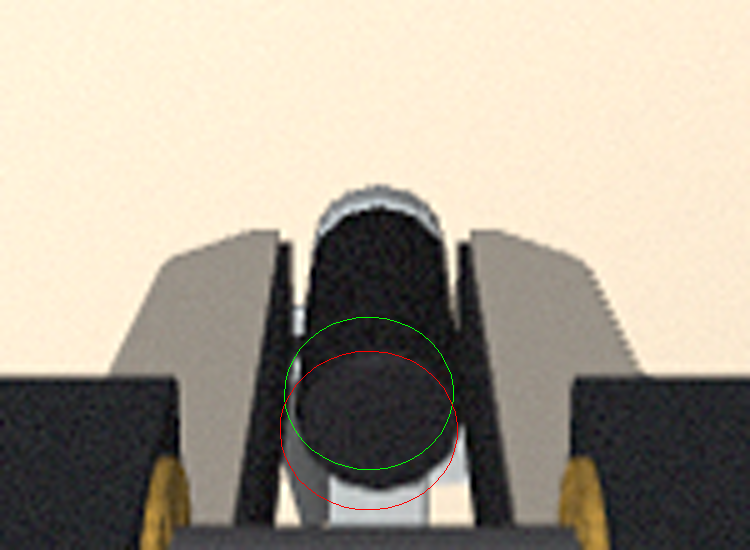

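View pics/w13.png

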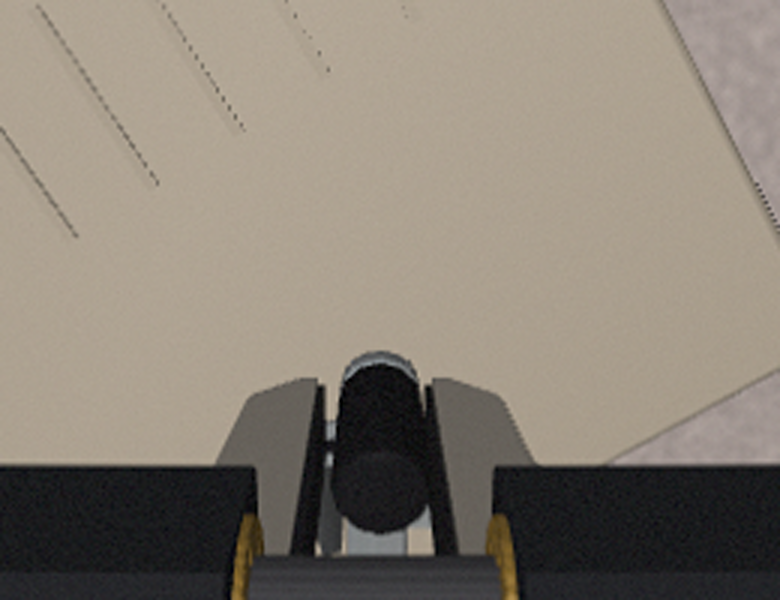

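>>> drive_tool(
  plan=[
    {"claw": 0.79, "linear": [-0.05, -0.1, 0], "angular": [0, 0, -0.6]},
    {"claw": 0.79, "linear": [-0.05, -0.1, 0], "angular": [0, 0, -0.6]},
  ],
)

```text
t: 16.95
tool_pos: [0.5446, 0.0588, 0.1635]
orientation: [-0.902, -3.007, 0.002]
force: [-1.8, -0.3, -0.9]
opening: 0.0196
```

```bash
python3 kh.py k16
```

```text
t 17.0 th 1.075 r 0.0956 yaw 1.062 z 0.1636 F tool [ 0.5 -2.7  2. ] open 0.0192
```

View pics/k16.png

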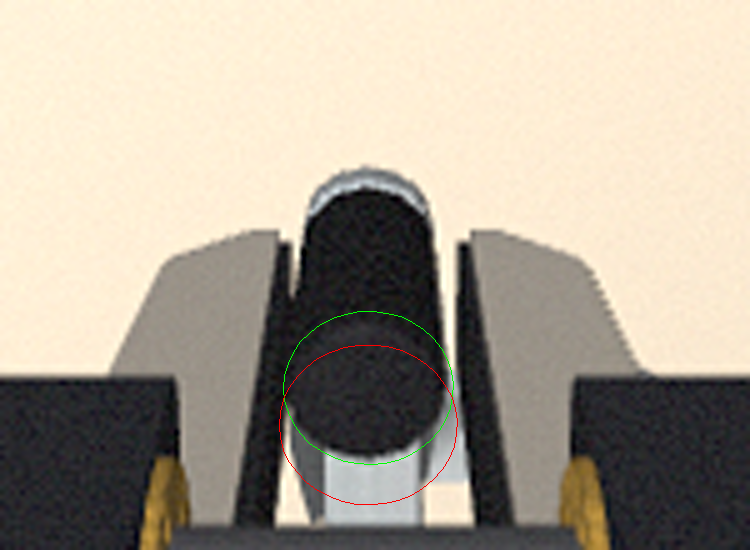

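>>> drive_tool(
  plan=[
    {"claw": 0.77, "linear": [0, -0.12, 0], "angular": [0, 0, -0.7]},
    {"claw": 0.77, "linear": [0, 0, 0], "angular": [0, 0, 0]},
  ],
)

```text
t: 17.25
tool_pos: [0.5451, 0.0585, 0.1646]
orientation: [0.884, 3.014, 0.001]
force: [-0.2, 0.0, 0.2]
opening: 0.0216
```

```bash
python3 kh.py k17
```

```text
t 17.3 th 1.075 r 0.095 yaw 1.073 z 0.1646 F tool [-0.5  0.3 -0.1] open 0.0214
```

View pics/k17.png

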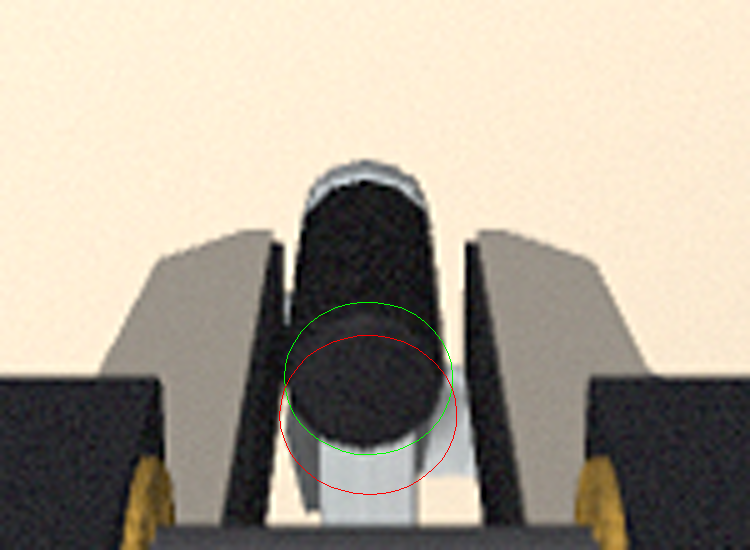

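>>> drive_tool(
  plan=[
    {"claw": 0.6, "linear": [0, 0, 0], "angular": [0, 0, 0]},
    {"claw": 0.6, "linear": [0, 0, 0], "angular": [0, 0, 0]},
    {"claw": 0.6, "linear": [0, 0, 0], "angular": [0, 0, 0]},
    {"claw": 0.6, "linear": [0, 0, -1.5], "angular": [0, 0, 0]},
    {"claw": 0.6, "linear": [0, 0, -2.5], "angular": [0, 0, 0]},
    {"claw": 0.6, "linear": [0, 0, -5], "angular": [0, 0, 0]},
    {"claw": 0.6, "linear": [0, 0, -5], "angular": [0, 0, 0]},
    {"claw": 0.6, "linear": [0, 0, 0], "angular": [0, 0, 0]},
  ],
)

```text
t: 18.3
tool_pos: [0.5472, 0.0584, 0.3112]
orientation: [0.882, 3.005, 0.005]
force: [0.2, 0.1, -0.3]
opening: 0.037
```

Run:
```python
from nav import *
p=np.load("pose.npy");tc()
def kn(t,z0,z1): return w(p,[(.115-.095*np.sin(t),.095*np.cos(t),z) for z in(z0,z1)])
for n,b,k in (("scene",(230,130,310,210),7),("wrist",(180,150,330,290),4)):
    c=read_camera(n)
    ov=[(proj(c,kn(1.09,.141,.185)),(0,255,0)),(proj(c,kn(1.09,.185,.193)),(0,0,255))]
    crop(c,*b,k,f"pics/{n}20.png",2 if n=="scene" else 1.2,ov)
    crop(c,*b,k,f"pics/{n}20r.png",2 if n=="scene" else 1.2)
```

```text
t 18.3 th 1.064 r 0.0933 yaw 1.073 z 0.3112 F tool [-0.1  0.1  0.3] open 0.037
```

View pics/scene20.png

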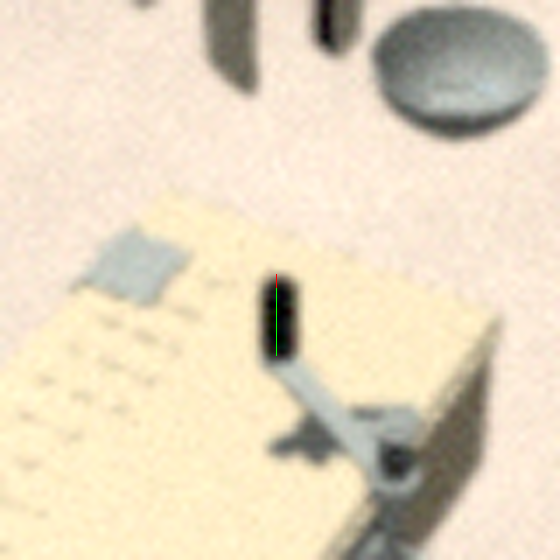

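View pics/wrist20.png

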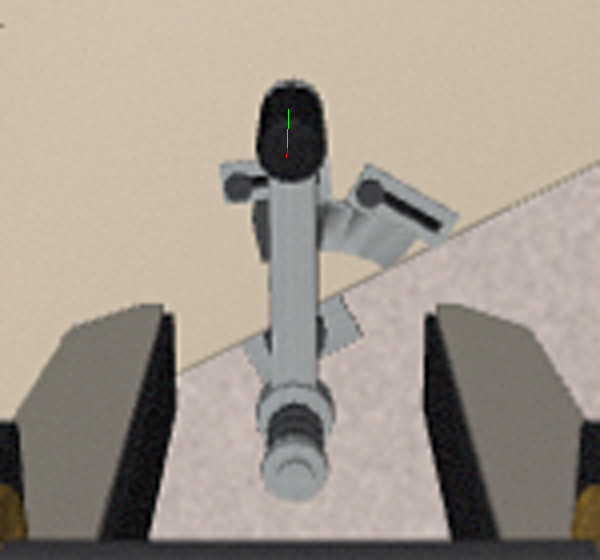

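Run:
```python
from knob import *
from scipy.optimize import least_squares
T=read_camera("top");S=read_camera("scene")
crop(T,190,140,310,230,6,"pics/top21.png")
u=proj(T,w(p,[(.115-.095*np.sin(1.09),.095*np.cos(1.09),.163)]))[0];v=proj(S,w(p,[(.115-.095*np.sin(1.09),.095*np.cos(1.09),.163)]))[0]
print(u,v)
bt=blob(T,(int(u[0])-10,int(u[1])-10,int(u[0])+10,int(u[1])+10));bs=blob(S,(int(v[0])-10,int(v[1])-10,int(v[0])+10,int(v[1])+10));print(bt,bs)
us=max(bs,key=lambda x:x[0])[1]
# scene alone with radius constraint: theta,z
g=lambda x:w(p,[(.115-.095*np.sin(x[0]),.095*np.cos(x[0]),x[1])])
r=least_squares(lambda x:proj(S,g(x))[0]-us,[1.09,.163]);print("scene only th,z",r.x)
if bt:
    ut=max(bt,key=lambda x:x[0])[1]
    r=least_squares(lambda x:np.r_[proj(S,x)[0]-us,proj(T,x)[0]-ut],[.54,.05,.163]);print(r.x,r.fun)
S0=pickle.load(open("scene2.pkl","rb"));bs0=max(blob(S0,(290,165,306,185)),key=lambda x:x[0])[1]
r=least_squares(lambda x:proj(S0,g(x))[0]-bs0,[0,.163]);print("start scene only",r.x)
```

```text
[233.70706494 190.12521702] [269.06098001 175.451817  ]
[(np.int32(62), array([237.43548387, 190.33870968]), array([230, 183,  13,  13]))] [(np.int32(35), array([269.37142857, 175.2       ]), array([268, 171,   4,  10]))]
scene only th,z [1.07729614 0.16350366]
[0.54538067 0.04777583 0.17157317] [-1.28514762  0.28377612 -0.69114326 -1.02567006]
start scene only [-0.02650146  0.16316788]
```

View pics/top21.png

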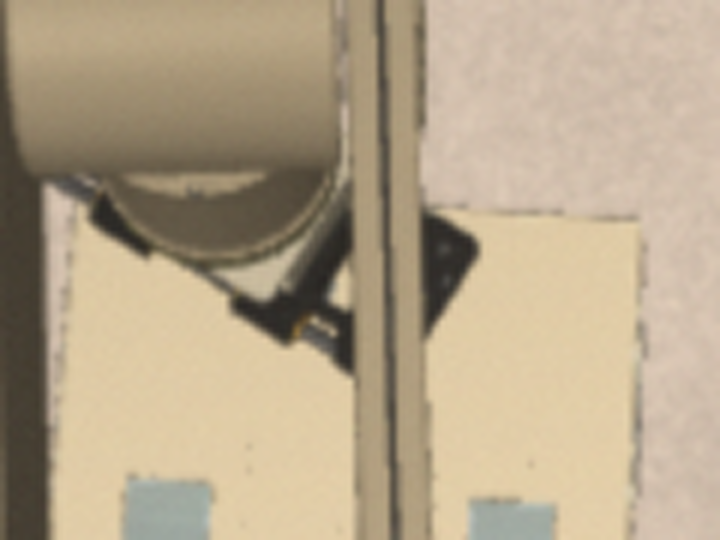

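>>> drive_tool(
  plan=[
    {"claw": 0.6, "linear": [2, 3, -2], "angular": [0, 0, 0]},
    {"claw": 0.6, "linear": [2.5, 4, -2], "angular": [0, 0, 0]},
    {"claw": 0.6, "linear": [3, 4.5, 0], "angular": [0, 0, 0]},
    {"claw": 0.6, "linear": [3, 4.5, 0], "angular": [0, 0, 0]},
    {"claw": 0.6, "linear": [3, 4.5, 0], "angular": [0, 0, 0]},
    {"claw": 0.6, "linear": [2, 3, 0], "angular": [0, 0, 0]},
    {"claw": 0.6, "linear": [0, 0, 0], "angular": [0, 0, 0]},
    {"claw": 0.6, "linear": [0, 0, 0], "angular": [0, 0, 0]},
  ],
)

```text
t: 19.5
tool_pos: [0.5411, 0.3392, 0.3429]
orientation: [-0.884, -3.013, 0.003]
force: [0.3, -0.7, 0.4]
opening: 0.0369
```

Run:
```python
from knob import *
T=read_camera("top");S=read_camera("scene")
crop(T,190,140,310,230,6,"pics/top22.png");crop(S,195,130,315,250,5,"pics/s22.png")
P=w(p,[(.115-.095*np.sin(1.08),.095*np.cos(1.08),.163)])
u=proj(T,P)[0];v=proj(S,P)[0]
bt=blob(T,(int(u[0])-8,int(u[1])-8,int(u[0])+8,int(u[1])+8));bs=blob(S,(int(v[0])-8,int(v[1])-8,int(v[0])+8,int(v[1])+8));print(u,v,bt,bs)
us=max(bs,key=lambda x:x[0])[1];ut=max(bt,key=lambda x:x[0])[1]
r=least_squares(lambda x:np.r_[proj(S,x)[0]-us,proj(T,x)[0]-ut],[.54,.05,.163]);print("tri",r.x,r.fun)
for l in("soap","dish","cassette"): print(l,[x["at"] for x in search_frame(S,l)[:1]])
```

```text
[233.44233016 189.96547957] [269.30520688 175.34131991] [(np.int32(18), array([233.66666667, 189.83333333]), array([232, 188,   4,   5]))] [(np.int32(32), array([269.15625, 175.0625 ]), array([268, 170,   4,  11]))]
tri [0.54487914 0.0573203  0.16500488] [ 0.03669124 -0.00815471  0.01961811  0.02921343]
soap [[0.4572, -0.3844, 0.0999]]
dish [[0.4897, 0.4424, 0.0279]]
cassette [[0.5115, -0.0136, 0.1112]]
```

View pics/top22.png

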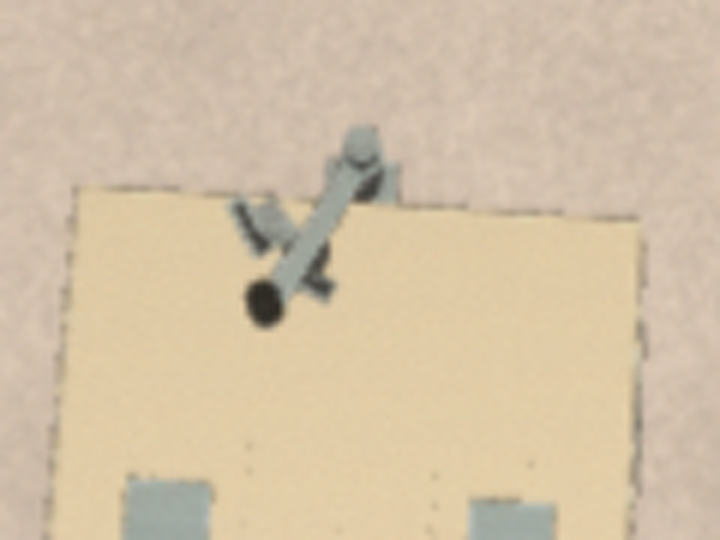

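View pics/s22.png

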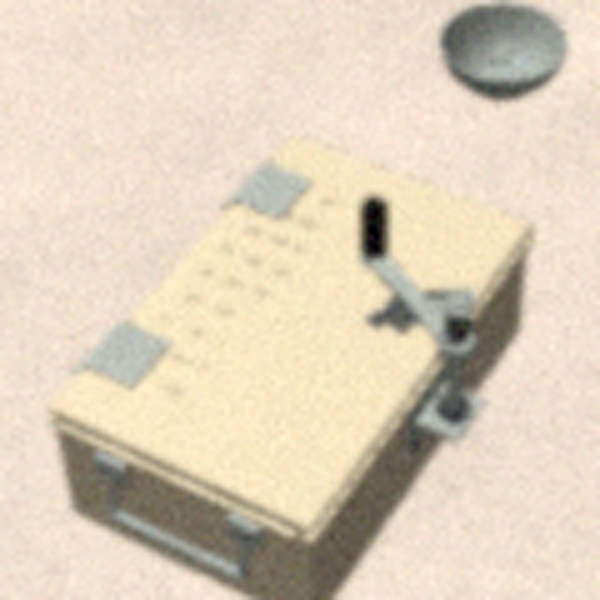

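>>> drive_tool(
  plan=[
    {"claw": 0.6, "linear": [-3, -4, 2], "angular": [0, 0, 0]},
    {"claw": 0.6, "linear": [-3, -4.5, 2], "angular": [0, 0, 0]},
    {"claw": 0.6, "linear": [-2, -3.5, 0], "angular": [0, 0, 0]},
    {"claw": 0.6, "linear": [0, 0, 0], "angular": [0, 0, 0]},
    {"claw": 0.6, "linear": [0, 0, 0], "angular": [0, 0, 0]},
  ],
)

```text
t: 20.38
tool_pos: [0.5441, 0.1956, 0.3048]
orientation: [0.886, 3.013, 0.001]
force: [-0.2, -0.3, 0.4]
opening: 0.0374
```

Run:
```python
from nav import *
import pickle
p=np.load("pose.npy");c=read_camera("wrist");pickle.dump(c,open("wA.pkl","wb"))
q=proj(c,w(p,[(.115,0,.175),(.115-.095*np.sin(1.08),.095*np.cos(1.08),.185)]));print(q,c["xyz"])
crop(c,0,0,512,384,1.5,"pics/wA.png",1.2)
```

```text
[[156.56153385 326.53846648]
 [144.4143121  257.90806482]] [0.48149526 0.23638318 0.47062906]
```

View pics/wA.png

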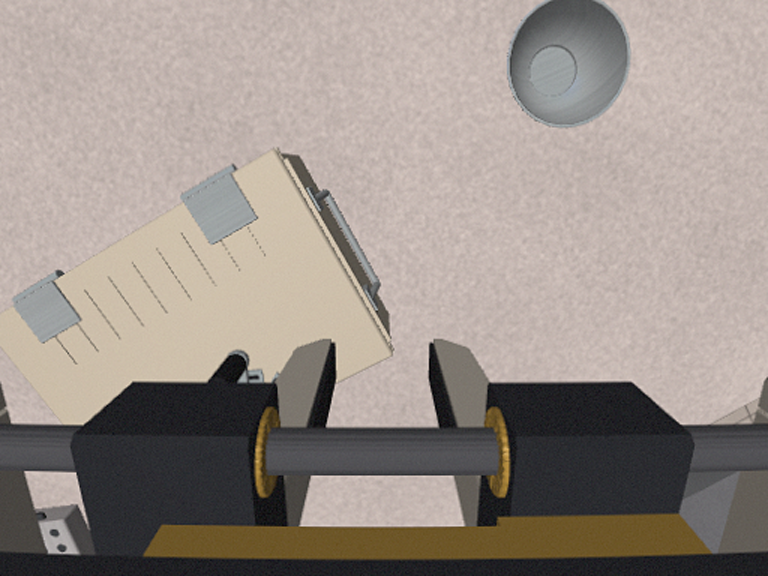

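>>> drive_tool(
  plan=[
    {"claw": 0.6, "linear": [-2.5, -4, 0], "angular": [0, 0, 0]},
    {"claw": 0.6, "linear": [-3, -4.5, 0], "angular": [0, 0, 0]},
    {"claw": 0.6, "linear": [-4, -3, 0], "angular": [0, 0, 0]},
    {"claw": 0.6, "linear": [-4, 0, 0], "angular": [0, 0, 0]},
    {"claw": 0.6, "linear": [-2, 0, 0], "angular": [0, 0, 0]},
    {"claw": 0.6, "linear": [0, 0, 0], "angular": [0, 0, 0]},
    {"claw": 0.6, "linear": [0, 0, 0], "angular": [0, 0, 0]},
  ],
)

```text
t: 21.3
tool_pos: [0.6119, 0.0164, 0.3042]
orientation: [-0.883, -3.015, -0.0]
force: [0.3, -0.6, 0.2]
opening: 0.0371
```

Run:
```python
from nav import *
import pickle
p=np.load("pose.npy");c=read_camera("wrist");pickle.dump(c,open("wA.pkl","wb"))
q=proj(c,w(p,[(.115,0,.175),(.115-.095*np.sin(1.08),.095*np.cos(1.08),.185)]));print(q,c["xyz"])
crop(c,180,90,330,240,4,"pics/wA2.png",1.3,[(proj(c,w(p,[(.115,0,.1),(.115,0,.175)])),(0,255,0))])
```

```text
[[253.20701372 201.91818307]
 [252.48901904 105.48071505]] [0.5494081  0.05704229 0.4700442 ]
```

View pics/wA2.png

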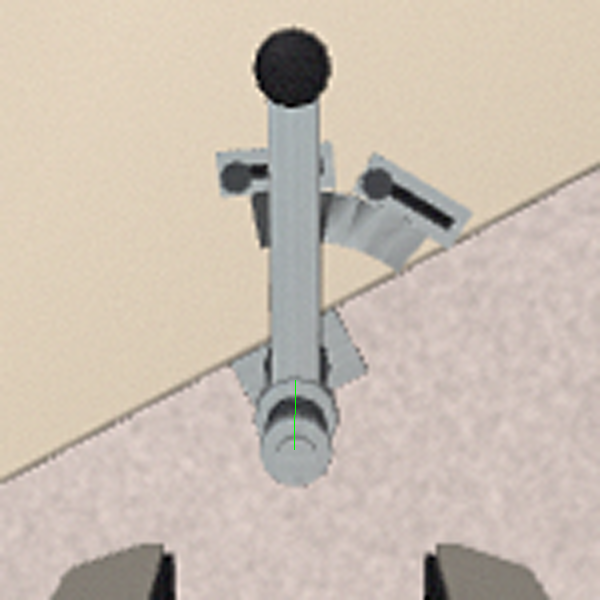

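>>> drive_tool(
  plan=[
    {"claw": 0.6, "linear": [-3, 0, 0], "angular": [0, 0, 0]},
    {"claw": 0.6, "linear": [-4, 0, 0], "angular": [0, 0, 0]},
    {"claw": 0.6, "linear": [-3, 0, 0], "angular": [0, 0, 0]},
    {"claw": 0.6, "linear": [0, 0, 0], "angular": [0, 0, 0]},
    {"claw": 0.6, "linear": [0, 0, 0], "angular": [0, 0, 0]},
  ],
)

```text
t: 21.98
tool_pos: [0.6957, -0.0378, 0.3045]
orientation: [-0.883, -3.015, -0.0]
force: [-0.2, -0.1, 0.5]
opening: 0.0369
```

Run:
```python
from nav import *
import pickle
p=np.load("pose.npy");c=read_camera("wrist");pickle.dump(c,open("wB.pkl","wb"))
q=proj(c,w(p,[(.115,0,.175),(.115-.095*np.sin(1.08),.095*np.cos(1.08),.185)]));print(q,c["xyz"])
crop(c,180,20,330,170,4,"pics/wB2.png",1.3,[(proj(c,w(p,[(.115,0,.1),(.115,0,.175)])),(0,255,0))])
```

```text
[[253.46919895 100.27874314]
 [252.69049019 -17.71676715]] [0.63324128 0.00287471 0.47033423]
```

View pics/wB2.png

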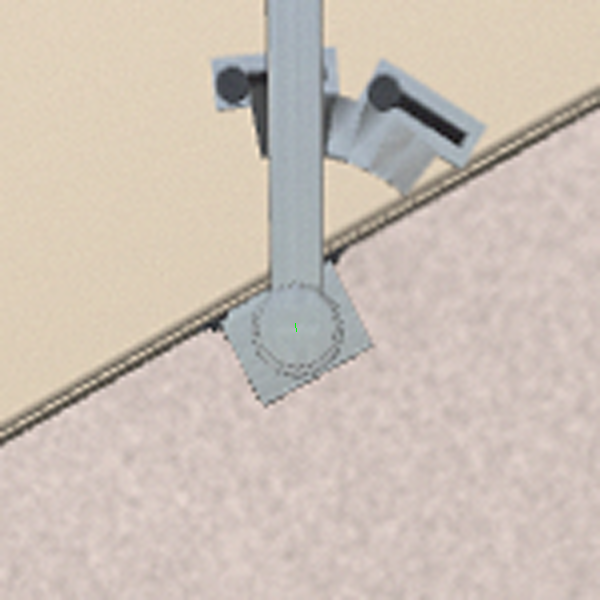

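Run:
```python
from nav import *
p=np.load("pose.npy");P=w(p,[(.115-.095*np.sin(1.085),.095*np.cos(1.085),.21)])[0];print(P);go(P)
```

```text
[0.5446434  0.05774693 0.21      ]
t 22.025 pos [ 0.6957 -0.0378  0.3048] open 0.0374 F [-0.4 -0.   0.1] q [-0.13  0.38  1.04  0.    1.72 -1.13]
tool axes x [-0.842  0.54  -0.   ] y [0.54  0.842 0.   ] z [ 0.  0. -1.]
delta tool cm [17.87 -0.11  9.48]
```

>>> drive_tool(
  plan=[
    {"claw": 1, "linear": [3, 0, 0], "angular": [0, 0, 0]},
    {"claw": 1, "linear": [5, 0, 0], "angular": [0, 0, 0]},
    {"claw": 1, "linear": [5, 0, 0], "angular": [0, 0, 0]},
    {"claw": 1, "linear": [4, -0.1, 0], "angular": [0, 0, 0]},
    {"claw": 1, "linear": [0.9, 0, 0], "angular": [0, 0, 0]},
    {"claw": 1, "linear": [0, 0, 3], "angular": [0, 0, 0]},
    {"claw": 1, "linear": [0, 0, 4], "angular": [0, 0, 0]},
    {"claw": 1, "linear": [0, 0, 2], "angular": [0, 0, 0]},
    {"claw": 1, "linear": [0, 0, 0], "angular": [0, 0, 0]},
    {"claw": 1, "linear": [0, 0, 0], "angular": [0, 0, 0]},
  ],
  newtons=10,
)

```text
t: 23.28
tool_pos: [0.546, 0.057, 0.2159]
orientation: [0.884, 3.012, 0.001]
force: [-0.5, 0.3, -0.1]
opening: 0.0005
```

>>> drive_tool(
  plan=[
    {"claw": 1, "linear": [0, 0, 1], "angular": [0, 0, 0]},
    {"claw": 1, "linear": [0, 0, 0.8], "angular": [0, 0, 0]},
    {"claw": 1, "linear": [0, 0, 0], "angular": [0, 0, 0]},
  ],
)

```text
t: 23.65
tool_pos: [0.5445, 0.057, 0.1952]
orientation: [-0.884, -3.013, 0.001]
force: [0.7, 0.6, -0.0]
opening: 0.0004
```

>>> drive_tool(
  plan=[
    {"claw": 1, "linear": [0, 0, 0.3], "angular": [0, 0, 0]},
    {"claw": 1, "linear": [0, 0, 0], "angular": [0, 0, 0]},
  ],
)

```text
t: 23.9
tool_pos: [0.545, 0.057, 0.1931]
orientation: [-0.885, -3.014, 0.0]
force: [0.3, 0.6, 0.3]
opening: 0.0004
```

>>> drive_tool(
  plan=[
    {"claw": 1, "linear": [0, 0, 0.3], "angular": [0, 0, 0]},
    {"claw": 1, "linear": [0, 0, 0], "angular": [0, 0, 0]},
  ],
)

```text
t: 24.15
tool_pos: [0.5449, 0.057, 0.19]
orientation: [-0.885, -3.014, 0.0]
force: [0.2, -0.8, -0.1]
opening: 0.0005
```

>>> drive_tool(
  plan=[
    {"claw": 1, "linear": [0, 0, 0.2], "angular": [0, 0, 0]},
    {"claw": 1, "linear": [0, 0, 0], "angular": [0, 0, 0]},
  ],
)

```text
t: 24.4
tool_pos: [0.545, 0.057, 0.188]
orientation: [-0.885, -3.014, 0.0]
force: [-0.3, -0.1, 0.5]
opening: -0.0
```

>>> drive_tool(
  plan=[
    {"claw": 1, "linear": [0, 0, 0.15], "angular": [0, 0, 0]},
    {"claw": 1, "linear": [0, 0, 0], "angular": [0, 0, 0]},
  ],
)

```text
t: 24.65
tool_pos: [0.5451, 0.057, 0.1868]
orientation: [0.885, 3.014, 0.0]
force: [-0.1, -0.9, 1.3]
opening: 0.0006
```

>>> drive_tool(
  plan=[
    {"claw": 1, "linear": [0, 0, 0.1], "angular": [0, 0, 0]},
    {"claw": 1, "linear": [0, 0, 0], "angular": [0, 0, 0]},
  ],
)

```text
t: 24.9
tool_pos: [0.5452, 0.0572, 0.1864]
orientation: [0.885, 3.014, 0.001]
force: [-2.3, 0.5, 5.4]
opening: 0.0006
```

>>> drive_tool(
  plan=[
    {"claw": 1, "linear": [0, 0, -1], "angular": [0, 0, 0]},
    {"claw": 1, "linear": [0, 0, -4], "angular": [0, 0, 0]},
    {"claw": 1, "linear": [0, 0, -5], "angular": [0, 0, 0]},
    {"claw": 1, "linear": [0, 0, 0], "angular": [0, 0, 0]},
    {"claw": 1, "linear": [0, 0, 0], "angular": [0, 0, 0]},
  ],
)

```text
t: 25.52
tool_pos: [0.5451, 0.057, 0.2857]
orientation: [0.885, 3.014, 0.0]
force: [-0.5, 0.1, -0.1]
opening: 0.0004
```

Run:
```python
from nav import *
tc()
c=read_camera("scene");crop(c,130,130,315,360,2.5,"pics/fin.png")
```

```text
t 25.52 th 1.089 r 0.0942 yaw 1.073 z 0.2857 F tool [ 0.5 -0.2  0.1] open 0.0004
```

View pics/fin.png

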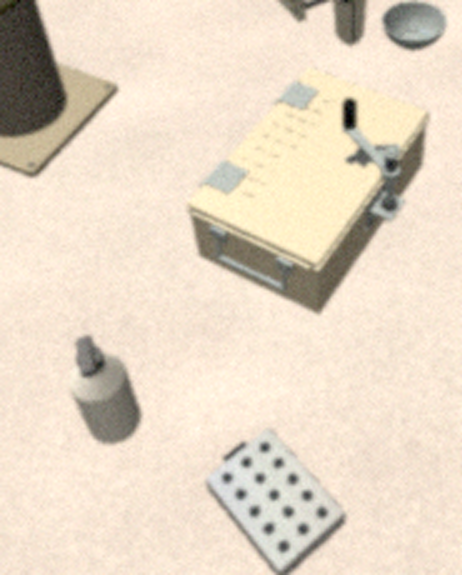

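The picture shows the lid shut and the lever lying over it. The soap, dish and cassette look undisturbed, and the gripper is clear of everything.

```bash
python3 -c "
from plant import *
print(close_job())"
```

```text
the job is handed in; nothing more can be done
None
```

The lid is shut, the lever is latched in its notch, and I handed the job in at about 25.5 s; `close_job` gave no verdict.

**What I did**
- **Lid:** I pushed it down with closed fingertips. Contact firmed at 111.3 mm with up to 18 N; a shut lid's top is 111 mm.
- **Lever:** I guided it by the knob in a loose cage of the fingers, at most about 14.5 N sideways. I felt the crest at about 0.92 rad and the drop at about 1.07 rad, then let go without pushing against the end stop.

**Last checks**
- **Lever angle:** about 1.08 rad by the cameras, above the 1.02 rad needed.
- **Knob height:** a light touch on top of the knob (5 N) met it at 186.4 mm, so its centre is about 164.5 mm. The limit is 166.5 mm, and 163–165 mm counts as seated.
- **Gripper:** clear, about 100 mm above the knob, with wrist force near zero.
- **Bystanders:** the soap and dish measured within about 5 mm of where they started, which is detector noise. For the cassette, the detector's last report was wrong (it gave the lid's position), so I only checked it by eye in the last picture.

**Disagreements and hitches**
- The camera estimates of knob height differed: 163.5 mm from the scene camera alone, 165.0 mm from two cameras. The close-up wrist view was ambiguous by a few mm, which is why I made the touch test.
- On the ramp, a light finger force first let the fingers give way and the lever stall. I raised the force slightly and lifted the tool along with the ramp, and the push needed fell to about 9 N.

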